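# Peel the garlic in the crank mill

## Robot

A 6-joint arm with a two-finger parallel gripper is mounted at the origin on a cart in front of the work surface, level with it; the furniture and walls round the work are solid. World frame = base frame: x ahead of the robot, y to its left, z up, the work surface at z = 0. Lengths are in mm, angles in rad, forces in N, time in s.
With the tool pointing down it reaches from about 275 to 850 mm from the base axis. Payload 19 kg.
Tool frame: the origin (TCP) lies at the very end of the fingers, on their centre line; the grasp point (between the pads) lies 19 mm behind it; z points along the fingers, y is the line along which they close (so a half turn about z gives the same grasp; the last joint's range is limited). The gripper opens to 85 mm and grips with 20 to 120 N. Pads are 22 mm wide; open, the fingers measure 114 mm over their backs; the gripper's body (76 mm by 85 mm) begins 54 mm behind the grasp point. The pads swing forward as they close: fully open they stand 13 mm farther back than shut.
Start: joints at [-1.427, 0.15, 1.437, -0, 1.554, -0.134], TCP at [157.662, -552.928, 203.167] pointing down, gripper open.
Joint ranges: [-2.8, 2.8], [-0.68, 2.1], [0.12, 2.68], [-1.39, 4.53], [0.16, 2.79], [-2.81, 2.81]. Speed limits (rad/s): [1.89, 1.89, 2.22, 3.01, 3.01, 3.01].

## Interface

Orientations are given as a unit quaternion [x, y, z, w].
In Python, from station import manip, cams, job gives the robot as it stands.
- The arm moves only by the tool play_rows, never from a script. Its argument "increments" is a list of rows, each a list of 3 entries, a list of its own where there are three numbers: the shift along the world's x, y, z in cm, then the turn, a rotation vector about the world's x, y, z in rad, then the opening, from 0 (shut) to 1 (fully open). In form: [[[dx, dy, dz], [wx, wy, wz], fingers], ...]. A call has exactly 8 rows; each row is the pose to reach, as a shift and turn from the pose commanded when the call began; what a row does not reach only later rows make up. A row lasts 1/8 s, in which the tool goes at most 62.5 mm and 10.7 degrees, less where a joint would pass 70% of its speed; a pose out of reach is approached as far as the arm can. A call with a gripper value outside its range is refused whole. The fingers move at their own pace and stop on an object; "grip_force" is the grip in N (left out, the last holds). Time passes only in rows, so rows that repeat a pose let the fingers close, or fill a call up. It gives the time, the measured TCP pose, the force, the opening and the grip force at its end, in the units of the state.
- manip.observe(): the state, without advancing time (a new reading comes with each control period).
- cams.capture(name): name is "scene" or "side" or "wrist"; returns (picture, depth): 400x640x3 uint8, red, green, blue; 400x640 float32, mm along the optical axis (not along the pixel's ray), 0 where there is no reading.
- cams.get_calibration(name): a dict with "camera_matrix" (3x3 intrinsics, pixels), "k1" (the pictures are not rectified: a ray, as slopes to the right and down, at radius r is drawn at 1 + k1 r^2 times it, then the intrinsics apply), "world_to_cam" (4x4, takes a point from world to camera coordinates); the wrist camera has in their place "T_tool_cam" (4x4, takes a point from camera to tool coordinates, whose origin is the TCP and whose axes are the flange's). Camera axes: x right, y down, z forward; pixel columns grow to the right and rows downward; lengths in mm; the calibration is good to about 2 mm. A picture is of the moment at which its call begins: read the wrist's pose just before it. get_calibration takes no time and is no camera call.
- job.job_done(): hands the job in; it is judged then, once.
The state is a dict: "clock": time; "q": joint angles; "joint_velocities": joint speeds; "joint_efforts": joint torques, N m; "tool_pos": TCP position; "tcp_rot": TCP orientation; "contact_force": force on the tool from outside, world axes, zero at the start; "torque": the same for the moment, N m; "grip_width": finger opening in mm; "grip_force": force on a finger pad.
Only numpy, scipy, OpenCV 4.12 (cv2) and the standard library are available. Lean on these libraries where they do the work, as an engineer would, in place of code of your own. Each camera call takes 0.05 s, during which the arm holds its last target. There are 200 camera calls.

## Task

Put all the garlic bulbs into the drum of the crank mill, cover the drum with the one of the three lids that fits it, then give the crank exactly four full turns clockwise (seen from above), stopping with its arm back over the dark mark on the post, where it started. Afterwards lift the lid off and lay it, knob up, flat on the worktop clear of the mill, leaving the garlic in the drum; do not move the other two lids, the salt shaker or the spice jar.

Things in the scene. Friction and masses are not known exactly. Their poses are not given: they have to be found in the camera images.
- mill: the garlic mill, fixed to the worktop: a low white base 215x144 mm, about 32 mm high, with an open steel drum towards its +y end and a white post carrying the crank towards its -y end. Origin on the worktop under the middle between the two; z up; drum axis at local y = +75 mm, crank axis at local y = -75 mm. It stands turned by up to 0.25 rad
- drum_rim (a point): centre of the drum's mouth, at the height of its rim (128 mm above the worktop). The drum is round, inside diameter 128 mm, outside 138 mm, about 90 mm deep inside; a rubber rotor with low ribs on its floor turns with the crank. The four bulbs fit in it below a lid. A fitting lid has its plug inside, its flange on the rim, its origin 7 mm below the rim
- crank_axis (a point): point on the vertical axis about which the crank turns, at the height of the middle of its knob's grip (160 mm above the worktop)
- crank_knob (a point): the crank's black knob: upright cylinder 22 mm in diameter, from 135 to 173 mm above the worktop, 50 mm from the crank axis, spinning freely on the end of a steel arm whose top is at 134 mm. This point is on the knob's axis, 160 mm above the worktop. Grip it across from above
- crank (a joint): angle of the crank in rad, counted through all turns (one turn 6.283): 0 with the arm over the dark upright mark on the flank of the post, which lies along the mill's -y, away from the drum; grows clockwise seen from above. It starts within 0.2 of 0. Light friction (about 1.2 N at the knob) holds it where it is left; no stops
- lid_a: round grey lid, one of three look-alikes. Flange 119 mm across, 5 mm thick; under it a plug 109 mm across, 7 mm deep, on which it lies. Origin: centre of the plug's underside, z up. Black upright knob on top, 22 mm in diameter, from 12 to 44 mm above the origin (grip at about 34). 90 g. 
- lid_b: round grey lid, one of three look-alikes. Flange 144 mm across, 5 mm thick; under it a plug 123 mm across, 7 mm deep, on which it lies. Origin: centre of the plug's underside, z up. Black upright knob on top, 22 mm in diameter, from 12 to 44 mm above the origin (grip at about 34). 90 g. 
- lid_c: round grey lid, one of three look-alikes. Flange 156 mm across, 5 mm thick; under it a plug 138 mm across, 7 mm deep, on which it lies. Origin: centre of the plug's underside, z up. Black upright knob on top, 22 mm in diameter, from 12 to 44 mm above the origin (grip at about 34). 90 g. 
- garlic1_center (a point): bulb of garlic, about 48x50 mm wide and 51 mm high, 24 g, hard; this point is the middle of the bulb, about 24 mm above the worktop while it stands. It can be gripped across from any side. Some runs have only three of the four bulbs; the absent one reads None
- garlic2_center (a point): bulb of garlic, about 48x50 mm wide and 51 mm high, 24 g, hard; this point is the middle of the bulb, about 24 mm above the worktop while it stands. It can be gripped across from any side. Some runs have only three of the four bulbs; the absent one reads None
- garlic3_center (a point): bulb of garlic, about 48x50 mm wide and 51 mm high, 24 g, hard; this point is the middle of the bulb, about 24 mm above the worktop while it stands. It can be gripped across from any side. Some runs have only three of the four bulbs; the absent one reads None
- garlic4_center (a point): bulb of garlic, about 48x50 mm wide and 51 mm high, 24 g, hard; this point is the middle of the bulb, about 24 mm above the worktop while it stands. It can be gripped across from any side. Some runs have only three of the four bulbs; the absent one reads None
- salt_shaker: salt shaker of glass with a grey top, 44 mm in diameter, 90 mm high, behind the mill to the left; origin at the centre of its underside; to be left alone
- spice_jar: spice jar with a black cap, 41 mm in diameter, 105 mm high, behind the mill to the right; origin at the centre of its underside; to be left alone
Mind the look-alikes: they are no part of the job. What is shaped like the part that bears garlic4_center but red is not meant.

How it is judged (in metres and radians):
On the way, in this order (a step that is already met when the one before it is completed fails the run):
1. all the garlic is in the drum and the fitting lid is seated on it, before the crank has been turned (horizontal distance between each of garlic1_center, garlic2_center, garlic3_center, garlic4_center and drum_rim below 0.055 m and z of each of garlic1_center, garlic2_center, garlic3_center, garlic4_center in the frame of drum_rim below -0.015 m and horizontal distance between lid_b and drum_rim below 0.006 m and z of lid_b in the frame of drum_rim between -0.012 and -0.003 m and angle between lid_b's own z axis and vertical below 0.08 rad and value of joint crank between -0.8 and 0.8 rad), for 0.2 s.
2. the crank has made four full turns clockwise and stands at its mark, with the lid on (horizontal distance between lid_b and drum_rim below 0.006 m and z of lid_b in the frame of drum_rim between -0.012 and -0.003 m and angle between lid_b's own z axis and vertical below 0.08 rad and value of joint crank between 24.6327 and 25.6327 rad and velocity of joint crank below 0.2 rad/s), for 0.2 s.
At the end, for the whole second after the job is handed in: All garlic present lies in the drum below its rim; the crank stands four turns on from its mark, within 0.5 rad; the fitting lid (144 mm) lies knob up and flat on the worktop (within 0.1 rad, under 12 mm off it), at rest, its centre over 130 mm from the drum's axis (horizontal distance between each of garlic1_center, garlic2_center, garlic3_center, garlic4_center and drum_rim below 0.055 m and z of each of garlic1_center, garlic2_center, garlic3_center, garlic4_center in the frame of drum_rim below -0.015 m and value of joint crank between 24.6327 and 25.6327 rad and height (world z) of lid_b below 0.012 m and angle between lid_b's own z axis and vertical below 0.1 rad and horizontal distance between lid_b and drum_rim above 0.13 m and linear speed of lid_b below 0.02 m/s); the robot touches nothing.
It fails at once if the crank is turned well past four turns (value of joint crank above 25.8327 rad).
It fails at once if the crank is turned while the drum is not covered by its lid (velocity of joint crank above 1 rad/s and horizontal distance between lid_b and drum_rim above 0.03 m).
It fails at once if one of the other two lids is moved more than 4 cm (distance of any of lid_a, lid_c from where it was at the start of the episode above 0.04 m).
It fails at once if the salt shaker or the spice jar is moved more than 4 cm (distance of any of salt_shaker, spice_jar from where it was at the start of the episode above 0.04 m).
Of garlic1, garlic2, garlic3, garlic4 only 3 to 4 are there at a start; the rules pass over those that are not, and their reading is None.
At some moment in a run one of garlic1, garlic2, garlic3, garlic4 may be knocked a few centimetres aside while the robot is not near it.
Once in a run the grip may slacken for a moment while it holds something.
It also fails if it takes over 200 s, if anything falls off the work surface, if the arm or the gripper's body presses on something with over 40 N, if the wrist force passes 120 N, or if a joint passes its speed limit or range.

## Working session

There is one attempt and no reset: what is moved stays moved. The work goes in short steps, Python scripts to look and compute and a tool call to move; the robot and the scene stay as the last step left them, time stands still between calls to the robot, and variables do not carry over. Pictures are saved under pics/ and viewed, at most 14 in all, crops included, and the job is handed in when it is done.

Besides the shell and the picture viewer there is one more tool, called after "Request:" by a JSON object that holds its "method" and its "body", one argument or row to a line. play_rows: Moves the arm, as the interface text tells. Its arguments: {"type":"object","properties":{"increments":{"type":"array","items":{"type":"array"}},"grip_force":{"type":"number"}},"required":["increments"]}

```bash
ls; mkdir -p pics; cat > h.py <<'E'
import numpy as np, cv2
from station import manip, cams, job
from scipy.spatial.transform import Rotation as R
def w2c(name, st=None):
    c=cams.get_calibration(name)
    if 'world_to_cam' in c: return c, np.array(c['world_to_cam'])
    T=np.eye(4); T[:3,:3]=R.from_quat(st['tcp_rot']).as_matrix(); T[:3,3]=st['tool_pos']
    return c, np.linalg.inv(T@np.array(c['T_tool_cam']))
def undist(c,uv):
    K=np.array(c['camera_matrix'],float); D=np.array([c['k1'],0,0,0,0.])
    return cv2.undistortPoints(np.array(uv,float).reshape(-1,1,2),K,D).reshape(-1,2)
def ray_plane(name,uv,z,st=None):
    c,M=w2c(name,st); xy=undist(c,uv); z=np.broadcast_to(z,(len(xy),)); Ci=np.linalg.inv(M)
    d=np.c_[xy,np.ones(len(xy))]@Ci[:3,:3].T; o=Ci[:3,3]
    return o+d*((z-o[2])/d[:,2])[:,None]
def cloud(name,depth,st=None):
    c,M=w2c(name,st); h,w=depth.shape; u,v=np.meshgrid(np.arange(w),np.arange(h))
    xy=undist(c,np.c_[u.ravel(),v.ravel()]); z=depth.ravel()
    P=np.c_[xy*z[:,None],z,np.ones(h*w)]@np.linalg.inv(M).T
    P=P[:,:3]; P[z==0]=np.nan; return P.reshape(h,w,3)
def snap(name,tag,show=True):
    st=manip.observe(); im,d=cams.capture(name); 
    cv2.imwrite(f'pics/{tag}.png',im[:,:,::-1]); np.savez(f'pics/{tag}.npz',im=im,d=d)
    return st,im,d
E
python3 - <<'E'
from h import *
print(manip.observe())
for n in ('scene','side','wrist'):
    st,im,d=snap(n,n+'0')
    c,M=w2c(n,st); print(n,np.linalg.inv(M).round(2).tolist(),c['camera_matrix'],c['k1'])
E
```

```text
pics
{'clock': 0.0, 'q': array([-1.42695990e+00,  1.50960221e-01,  1.43803088e+00,  3.75819032e-05,
        1.55382388e+00, -1.33959235e-01]), 'joint_velocities': array([ 1.44970862e-04,  5.97919019e-04, -3.05197264e-07, -7.25619884e-05,
       -3.97764807e-04, -2.54020628e-04]), 'joint_efforts': array([-1.73382145e-03, -7.13052249e+01, -5.70868206e+01, -2.50680268e-04,
        8.86740483e-03,  4.71225576e-05]), 'tool_pos': array([ 157.66037108, -552.66193448,  202.59025048]), 'tcp_rot': array([ 9.90369056e-01,  1.38451290e-01,  1.57695464e-05, -6.11247864e-04]), 'contact_force': array([-0.10063422,  0.32611977,  0.20726403]), 'torque': array([ 0.03515759,  0.01536514, -0.00314518]), 'grip_force': 0.0, 'grip_width': 85.29352062627372}
scene [[-0.82, -0.42, 0.4, -129.94], [-0.58, 0.59, -0.56, 967.13], [0.0, -0.69, -0.72, 1341.64], [0.0, 0.0, 0.0, 1.0]] [[492.66716067   0.         315.0964466 ]
 [  0.         492.66716067 201.09422677]
 [  0.           0.           1.        ]] -0.14427066810044792
side [[-0.9, -0.28, 0.32, 168.72], [-0.43, 0.6, -0.68, 823.27], [0.0, -0.75, -0.66, 926.37], [0.0, 0.0, 0.0, 1.0]] [[426.19818927   0.         322.38853846]
 [  0.         426.19818927 205.13866037]
 [  0.           0.           1.        ]] 0.010405443595143168
wrist [[0.27, -0.93, -0.25, 221.62], [-0.96, -0.26, -0.07, -535.21], [-0.0, 0.26, -0.96, 373.55], [0.0, 0.0, 0.0, 1.0]] [[314.47017525   0.         317.93387707]
 [  0.         314.47017525 199.01642914]
 [  0.           0.           1.        ]] -0.004569592608544641
```

View pics/scene0.png

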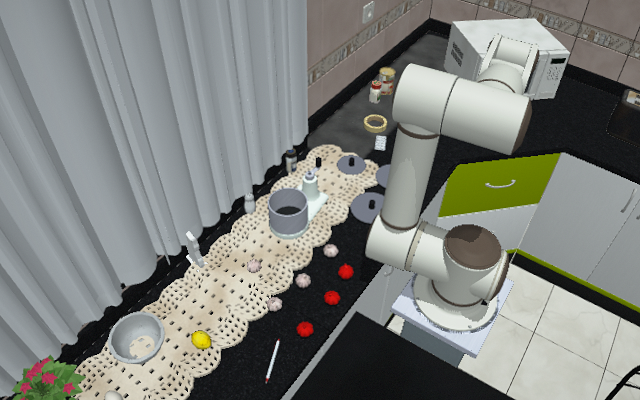

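View pics/side0.png

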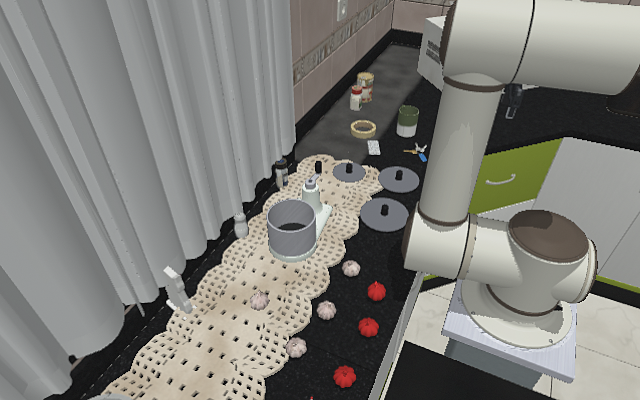

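Side view: white bulbs at (259,299), (351,268), (326,310) and (296,347). Red look-alikes are at (376,291), (368,327) and (344,377). Lids are at (348,171), (398,179) and (384,213), the drum at (291,228), and the crank knob at (318,167).

```bash
python3 - <<'E'
from h import *
for n in ('side','scene'):
    z=np.load(f'pics/{n}0.npz'); im,d=z['im'],z['d']; P=cloud(n,d); Z=P[...,2]
    hsv=cv2.cvtColor(im,cv2.COLOR_RGB2HSV)
    print(n)
    if n=='side':
        seeds={'g1':(259,299),'g2':(351,268),'g3':(326,310),'g4':(296,347)}; ls=[(340,178),(408,188),(398,222)]; kn=[(348,164),(398,173),(384,208)]
    else:
        seeds={'g1':(254,266),'g2':(331,250),'g3':(303,280),'g4':(274,304)}; ls=[(345,168),(365,215)]; kn=[(351,160),(372,203)]
    for k,(u,v) in seeds.items():
        s=np.s_[v-16:v+17,u-16:u+17]; p=P[s].reshape(-1,3); p=p[(p[:,2]>12)&(p[:,2]<70)]
        lo,hi=np.percentile(p,[3,97],axis=0); print(k,((lo+hi)/2).round(),(hi-lo).round(),'ray',ray_plane(n,[(u,v)],24)[0].round())
    for u,v in ls:
        # flat lid pixels: z in 8..18, connected to seed
        m=((Z>8)&(Z<17)).astype(np.uint8); _,L=cv2.connectedComponents(m)
        p=P[(L==L[v,u])&(m>0)]; print('lid',(u,v),len(p), P[v,u].round(), p.min(0).round(),p.max(0).round(),((p.min(0)+p.max(0))/2).round(1))
    m=((Z>120)&(Z<133)&(P[...,0]>200)&(P[...,0]<700)).astype(np.uint8)
    nn,L,S,C=cv2.connectedComponentsWithStats(m)
    for i in range(1,nn):
        if S[i,4]>25:
            p=P[L==i]; (cc,r)=cv2.minEnclosingCircle(p[:,:2].astype(np.float32)); print('z120',S[i],cc,r)
    blk=((Z>134)&(Z<180)&(hsv[...,2]<70)&(P[...,0]>200)&(P[...,0]<800)&(P[...,1]<100)).astype(np.uint8)
    nn,L,S,C=cv2.connectedComponentsWithStats(blk)
    for i in range(1,nn):
        if S[i,4]>8: p=P[L==i]; print('knob',C[i],S[i,4],np.nanmedian(p,0).round(),p.min(0).round(),p.max(0).round())
    blk=((Z>20)&(Z<50)&(hsv[...,2]<70)&(P[...,0]>200)&(P[...,0]<800)&(P[...,1]<100)).astype(np.uint8)
    nn,L,S,C=cv2.connectedComponentsWithStats(blk)
    for i in range(1,nn):
        if S[i,4]>15: p=P[L==i]; print('lknob',C[i],S[i,4],np.nanmedian(p,0).round(),p.min(0).round(),p.max(0).round())
im=cv2.imread('pics/side0.png')[140:390,200:440]; cv2.imwrite('pics/crop1.png',cv2.resize(im,None,fx=2.4,fy=2.4,interpolation=cv2.INTER_CUBIC))
E
```

```text
side
g1 [590. 301.  29.] [41. 39. 31.] ray [592. 296.  24.]
g2 [419. 103.  28.] [42. 34. 27.] ray [419. 100.  24.]
g3 [424. 253.  30.] [42. 39. 29.] ray [423. 253.  24.]
g4 [444. 376.  30.] [41. 38. 25.] ray [444. 375.  24.]
lid (340, 178) 414 [ 612. -271.   10.] [ 535. -376.    8.] [ 674. -237.   16.] [ 604.4 -306.6   12.1]
lid (408, 188) 611 [ 381. -320.   10.] [ 356. -427.    8.] [ 506. -281.   17.] [ 430.9 -354.2   12.3]
lid (398, 222) 1032 [ 361. -143.   12.] [ 340. -240.    8.] [512. -84.  17.] [ 425.7 -162.1   12.3]
z120 [420  48  22  17  63] (544.9021606445312, -1168.448486328125) 96.58637237548828
z120 [305 173  17  15 112] (625.3878173828125, -91.38809204101562) 36.56657028198242
z120 [266 199  50  36 305] (612.0388793945312, 76.50170135498047) 70.93859100341797
z120 [404 265  32  10  60] (239.06173706054688, 113.86868286132812) 37.928504943847656
knob [435.5  47.5] 10 [  523. -1150.   177.] [  508. -1167.   165.] [  538. -1131.   180.]
knob [318.05128205 166.6025641 ] 78 [ 622. -115.  159.] [ 614. -129.  136.] [ 634. -109.  173.]
knob [402.47222222 245.88888889] 36 [293.  
[... 385 characters left out ...]
12. -156.   36.] [ 402. -173.   21.] [ 422. -150.   45.]
lknob [291.35338346 226.2406015 ] 133 [637.  37.  36.] [603.  15.  31.] [673.  60.  40.]
scene
g1 [597. 284.  28.] [106. 105.  32.] ray [588. 297.  24.]
g2 [410. 103.  31.] [148.  64.  34.] ray [418.  95.  24.]
g3 [449. 243.  28.] [91. 49. 32.] ray [424. 248.  24.]
g4 [461. 365.  28.] [74. 61. 30.] ray [444. 373.  24.]
lid (345, 168) 2387 [ 609. -289.   11.] [ 378. -404.    8.] [783. 172.  17.] [ 580.2 -116.    12.5]Traceback (most recent call last):
  File "<stdin>", line 16, in <module>
    return umr_minimum(a, axis, None, out, keepdims, initial, where)
ValueError: zero-size array to reduction operation minimum which has no identity
```

Request:
{"method": "play_rows", "body": {
  "increments": [
    [[3, 4, 4], [0, 0, 0], 1],
    [[6, 8, 8], [0, 0, 0], 1],
    [[9, 12, 12], [0, 0, 0], 1],
    [[12, 16, 15], [0, 0, 0], 1],
    [[16, 20, 18], [0, 0, 0], 1],
    [[20, 25, 18], [0, 0, 0], 1],
    [[22, 29, 18], [0, 0, 0], 1],
    [[22, 29, 18], [0, 0, 0], 1]
  ]
}}

```text
clock: 1.15
tool_pos: [378.8, -260.5, 383.5]
tcp_rot: [0.99, 0.14, 0.0, 0.0]
contact_force: [-0.3, -0.9, 0.1]
grip_width: 85.5
grip_force: 0.0
```

```bash
python3 - <<'E'
from h import *
st,im,d=snap('wrist','w1'); print(st['tool_pos'].round(1),st['tcp_rot'].round(3),st['clock'])
P=cloud('wrist',d,st);Z=P[...,2]
m=((Z>6)&(Z<18)).astype(np.uint8); m=cv2.morphologyEx(m,cv2.MORPH_OPEN,np.ones((5,5)))
nn,L,S,C=cv2.connectedComponentsWithStats(m)
for i in range(1,nn):
    if S[i,4]>800:
        c=max(cv2.findContours((L==i).astype(np.uint8),cv2.RETR_EXTERNAL,cv2.CHAIN_APPROX_NONE)[0],key=len).reshape(-1,2)
        p=ray_plane('wrist',c,12,st); e=cv2.fitEllipse(p[:,:2].astype(np.float32)); print(S[i],e)
c=cv2.imread('pics/side0.png')[140:390,200:440]; a=cv2.resize(c,(384,400)); cv2.imwrite('pics/v1.png',np.hstack([cv2.imread('pics/w1.png')[::1,::1][:, 120:520],a]))
E
```

```text
[ 378.8 -260.5  383.5] [0.99 0.14 0.   0.  ] 1.15
[   37     0   406   183 32708] ((481.1181335449219, -153.0618896484375), (271.0987854003906, 616.6250610351562), 10.670879364013672)
[  82  237  102   38 2210] ((97.03428649902344, 22.31159210205078), (75.87226867675781, 184.38882446289062), 15.809609413146973)
```

View pics/v1.png

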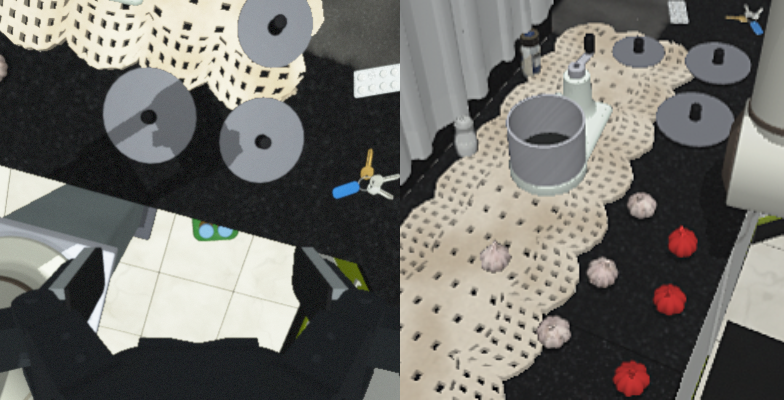

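Wrist view: lids at full-picture (269,115), (382,140) and (397,25). The right crop shows four white bulbs and three red decoys. I'll size the lids more precisely.

```bash
python3 - <<'E'
from h import *
z=np.load('pics/w1.npz'); im,d=z['im'],z['d']; st=manip.observe()
hsv=cv2.cvtColor(im,cv2.COLOR_RGB2HSV); P=cloud('wrist',d,st)
for u,v in [(269,115),(382,140),(397,25)]:
    print(P[v+15,u+15].round(), hsv[v+15,u+15],hsv[v+10,u-25], im[v+15,u+15])
    g=im.astype(int); m=((abs(g[...,0]-g[...,1])<12)&(abs(g[...,2]-g[...,1])<25)&(g[...,2]>=g[...,0])&(hsv[...,2]>55)&(hsv[...,2]<175)).astype(np.uint8)
    cc=np.zeros_like(m); cv2.circle(cc,(u,v),62,1,-1); m&=cc; m=cv2.morphologyEx(m,cv2.MORPH_OPEN,np.ones((3,3)))
    c=max(cv2.findContours(m,cv2.RETR_EXTERNAL,cv2.CHAIN_APPROX_NONE)[0],key=len); c=cv2.convexHull(c).reshape(-1,2)
    c=c[(c[:,1]>1)]; p=ray_plane('wrist',c,12,st); A=np.c_[2*p[:,:2],np.ones(len(p))]; s=np.linalg.lstsq(A,(p[:,:2]**2).sum(1),rcond=None)[0]
    r=np.sqrt(s[2]+s[0]**2+s[1]**2); res=np.hypot(*(p[:,:2]-s[:2]).T)-r; print('circle',s[:2].round(1),2*r,res.std(),len(p))
E
```

```text
[ 400. -196.   12.] [103  21 108] [107  21 107] [ 99 104 108]
circle [ 413.8 -166.9] 156.5370911703292 0.4374590023178924 44
[ 413. -394.   11.] [108  19 163] [105  15 104] [151 156 163]
circle [ 427.5 -360.2] 144.80635488877735 0.3737474024667289 39
[ 590. -355.   12.] [110  15 158] [107  14 165] [149 152 158]
circle [ 599.7 -323.2] 116.85052495123897 0.6727279784017238 23
```

Request:
{"method": "play_rows", "body": {
  "increments": [
    [[1, 6, 0], [0, 0, -0.1], 1],
    [[2, 12, 0], [0, 0, -0.2], 1],
    [[3, 18, 0], [0, 0, -0.278], 1],
    [[4, 24, 0], [0, 0, -0.278], 1],
    [[5, 30, 0], [0, 0, -0.278], 1],
    [[5, 36, 0], [0, 0, -0.278], 1],
    [[5, 41, 0], [0, 0, -0.278], 1],
    [[5, 44, 0], [0, 0, -0.278], 1]
  ]
}}

```text
clock: 2.2
tool_pos: [427.8, 178.2, 382.8]
tcp_rot: [1.0, 0.0, -0.0, 0.0]
contact_force: [1.5, 0.1, -0.3]
grip_width: 85.4
grip_force: 0.0
```

Request:
{"method": "play_rows", "body": {
  "increments": [
    [[0, 0, 0], [0, 0, 0], 1],
    [[0, 0, 0], [0, 0, 0], 1],
    [[0, 0, 0], [0, 0, 0], 1],
    [[0, 0, 0], [0, 0, 0], 1],
    [[0, 0, 0], [0, 0, 0], 1],
    [[0, 0, 0], [0, 0, 0], 1],
    [[0, 0, 0], [0, 0, 0], 1],
    [[0, 0, 0], [0, 0, 0], 1]
  ]
}}

```text
clock: 3.2
tool_pos: [427.6, 177.1, 383.2]
tcp_rot: [1.0, -0.0, -0.0, -0.0]
contact_force: [0.6, -0.6, -0.0]
grip_width: 85.5
grip_force: 0.0
```

```bash
cat >> h.py <<'E'
def bulbs(name,im,d,st=None):
    P=cloud(name,d,st); hsv=cv2.cvtColor(im,cv2.COLOR_RGB2HSV); Z=P[...,2]; g=im.astype(int)
    m=((Z>16)&(Z<62)&(P[...,0]>300)&(P[...,0]<760)&(P[...,1]>-30)&(P[...,1]<480)).astype(np.uint8)
    m=cv2.morphologyEx(m,cv2.MORPH_OPEN,np.ones((3,3))); out=[]
    nn,L,S,C=cv2.connectedComponentsWithStats(m)
    for i in range(1,nn):
        p=P[L==i]; s=np.ptp(p,axis=0)
        if S[i,4]>60 and s[0]<75 and s[1]<75:
            lo,hi=np.percentile(p,[2,98],axis=0); out.append((((lo+hi)/2)[:2].round(1),(hi-lo).round(),C[i].round(),S[i,4],'sat',np.median(hsv[L==i],0)))
    return out
def circle(p):
    A=np.c_[2*p[:,:2],np.ones(len(p))]; s=np.linalg.lstsq(A,(p[:,:2]**2).sum(1),rcond=None)[0]
    r=np.sqrt(s[2]+s[0]**2+s[1]**2); return s[:2],r,(np.hypot(*(p[:,:2]-s[:2]).T)-r).std()
E
python3 - <<'E'
from h import *
st,im,d=snap('wrist','w2'); print(st['tool_pos'].round(1),st['tcp_rot'].round(3),st['clock'],st['q'].round(2))
for b in bulbs('wrist',im,d,st): print(*b)
print()
st,im,d=snap('side','s2')
for b in bulbs('side',im,d): print(*b)
E
```

```text
[427.6 177.1 383.2] [ 1. -0. -0. -0.] 3.2 [ 0.23 -0.08  1.32  0.    1.9   1.8 ]
[591.5 294.6] [42. 42. 26.] [241.  47.] 805 sat [ 13.  34. 206.]
[580.4   1. ] [50. 60. 13.] [438.  60.] 672 sat [ 60.   3. 252.]
[447.1 368.4] [44. 39. 28.] [202. 142.] 662 sat [ 13.  31. 212.]
[426.3 247.7] [43. 41. 26.] [276. 155.] 624 sat [ 13.  32. 158.]
[422.4  97.1] [43. 41. 25.] [366. 157.] 615 sat [ 13.  32. 206.]
[333.4 141.1] [40. 44. 27.] [339. 208.] 554 sat [  1. 215. 151.]
[320.7 384.5] [37. 39. 30.] [200. 215.] 526 sat [  1. 216. 206.]
[318.6 248.8] [34. 42. 29.] [277. 217.] 494 sat [  1. 216. 204.]

[569.1  -1.2] [26. 56. 13.] [319. 227.] 107 sat [ 65.   7. 233.]
[755.3 104.5] [ 8. 23. 43.] [245. 228.] 65 sat [ 60.   4. 178.]
[419.9 102. ] [44. 35. 24.] [351. 268.] 201 sat [ 10.  27. 173.]
[330.3 145.6] [41. 39. 26.] [376. 291.] 237 sat [  0. 187. 152.]
[589.7 300.8] [42. 41. 28.] [259. 300.] 251 sat [  8.  28. 198.]
[743.1 395.3] [23. 17. 43.] [186. 305.] 130 sat [ 50.   4. 171.]
[423.8 252.2] [42. 39. 28.] [326. 310.] 257 sat [  8.  29. 147.]
[316.8 253.8] [32. 38. 26.] [366. 326.] 209 sat [  0. 188. 180.]
[444.3 375.6] [44. 39. 28.] [296. 347.] 319 sat [ 10.  28. 187.]
[318.9 390.8] [36. 41. 27.] [343. 376.] 318 sat [  0. 188. 178.]
```

View pics/w2.png

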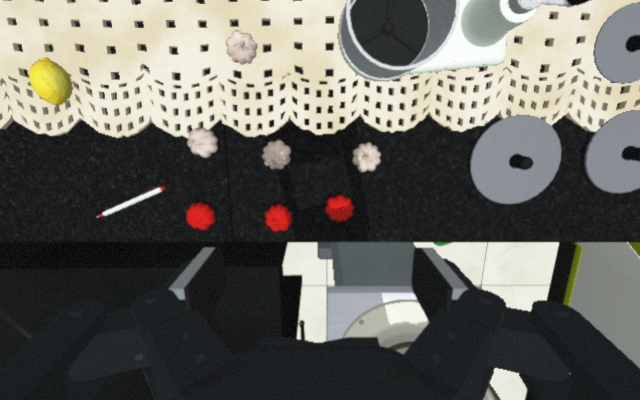

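Wrist view: white bulbs at (241,47), (202,142), (276,155) and (366,157), red decoys below them, and the drum at (402,25). I'll grasp g2 at (366,157) first.

Request:
{"method": "play_rows", "body": {
  "increments": [
    [[-0.5, -5, -4], [0, 0, 0], 1],
    [[-0.7, -7.8, -10], [0, 0, 0], 1],
    [[-0.7, -7.8, -16], [0, 0, 0], 1],
    [[-0.7, -7.8, -22], [0, 0, 0], 1],
    [[-0.7, -7.8, -28], [0, 0, 0], 1],
    [[-0.7, -7.8, -33], [0, 0, 0], 1],
    [[-0.7, -7.8, -36], [0, 0, 0], 1],
    [[-0.7, -7.8, -37.6], [0, 0, 0], 1]
  ],
  "grip_force": 40
}}

```text
clock: 4.3
tool_pos: [419.8, 99.0, 5.6]
tcp_rot: [1.0, -0.0, -0.001, -0.0]
contact_force: [1.1, 0.2, 0.9]
grip_width: 85.6
grip_force: 0.0
```

Request:
{"method": "play_rows", "body": {
  "increments": [
    [[0, 0, 0], [0, 0, 0], 0.9],
    [[0, 0, 0], [0, 0, 0], 0],
    [[0, 0, 0], [0, 0, 0], 0],
    [[0, 0, 0], [0, 0, 0], 0],
    [[0, 0, 0], [0, 0, 0], 0],
    [[0, 0, 0], [0, 0, 0], 0],
    [[0, 0, 0], [0, 0, 0], 0],
    [[0, 0, 0], [0, 0, 0], 0]
  ],
  "grip_force": 40
}}

```text
clock: 5.3
tool_pos: [421.5, 99.1, 8.3]
tcp_rot: [1.0, -0.0, 0.001, -0.0]
contact_force: [-2.6, -0.4, 12.7]
grip_width: 23.9
grip_force: 34.5
```

```bash
python3 - <<'E'
from h import *
st=manip.observe();print(st['tool_pos'].round(1),st['grip_width'],st['grip_force'])
z=np.load('pics/w2.npz'); im,d=z['im'],z['d']
st2=dict(tool_pos=[427.6,177.1,383.2],tcp_rot=[1,0,0,0])
# drum: side-camera rim (fresh), z>122
for n,s,tag in (('side',None,'s2'),('scene',None,'scene0'),('wrist',st2,'w2')):
    z=np.load(f'pics/{tag}.npz'); P=cloud(n,z['d'],s); q=P[(P[...,2]>124)&(P[...,2]<131)&(abs(P[...,0]-612)<90)&(abs(P[...,1]-76)<90)]
    c,r,e=circle(q); k=abs(np.hypot(*(q[:,:2]-c).T)-r)<6; c,r,e=circle(q[k]); print(n,c,r,e,len(q),k.sum())
E
```

```text
[421.5  99.1   8.3] 23.935537431564022 34.47593639313709
side [613.30082784  77.5993558 ] 66.10845969558586 1.832821896504729 194 194
scene [612.44009964  75.24236516] 65.99481105718692 2.113259354018063 116 116
wrist [614.49629221  75.58112073] 66.01414684705047 1.5188875352196656 889 889
```

```bash
python3 - <<'E'
from h import *
st,im,d=snap('wrist','w3'); s,i2,d2=snap('side','s3')
cv2.imwrite('pics/v3.png',np.hstack([im[:,120:520,::-1],cv2.resize(i2[200:360,240:400],(400,400))[:,:,::-1]]))
E
```

```text
(no output)
```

View pics/v3.png

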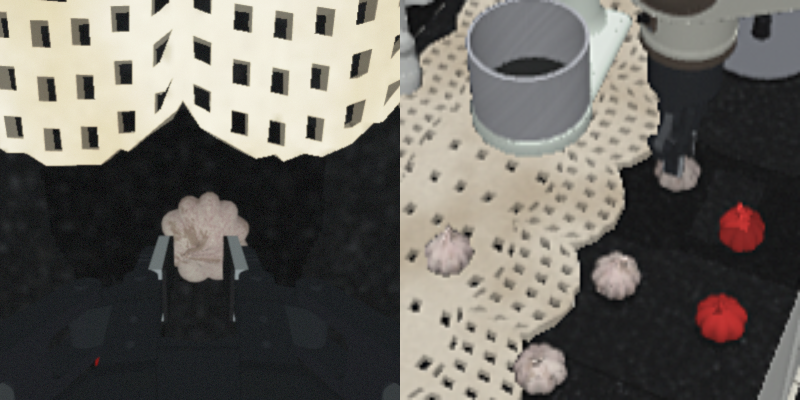

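The fingers (tips near row 237) hold the bulb off its middle. I'll measure the bulb against the TCP.

```bash
python3 - <<'E'
from h import *
st=manip.observe(); z=np.load('pics/w3.npz'); im,d=z['im'],z['d']; P=cloud('wrist',d,st); hsv=cv2.cvtColor(im,cv2.COLOR_RGB2HSV)
m=(hsv[...,0]<25)&(hsv[...,1]>18)&(hsv[...,2]>70); m[:190]=0;m[285:]=0;m[:,:275]=0;m[:,375:]=0
p=P[m]; print(np.nanpercentile(p,[2,50,98],axis=0).round(1))
s=np.load('pics/s3.npz')
for b in bulbs('side',s['im'],s['d']): print(*b)
print(P[240:330:10,280].round(), P[240:330:10,360].round())
E
```

```text
[[404.7  75.1  -0.8]
 [431.8  96.8  34.8]
 [445.8 114.7  48.7]]
[755.6 105.1] [ 7. 22. 42.] [245. 228.] 74 sat [ 60.   5. 158.]
[419.2 105.7] [42. 42. 43.] [352. 268.] 183 sat [ 11.  26. 131.]
[330.  146.1] [41. 39. 27.] [376. 291.] 236 sat [  0. 187. 137.]
[589.8 300.8] [42. 40. 27.] [259. 300.] 255 sat [  8.  28. 179.]
[744.  395.7] [26. 16. 41.] [186. 305.] 123 sat [ 45.   4. 154.]
[423.9 252.8] [42. 39. 27.] [326. 310.] 251 sat [  9.  29. 173.]
[317.2 254.8] [33. 36. 29.] [366. 326.] 207 sat [  0. 188. 163.]
[444.1 375.6] [42. 40. 28.] [296. 347.] 319 sat [ 10.  28. 170.]
[319.1 391.1] [36. 41. 27.] [343. 376.] 318 sat [  0. 188. 161.]
[[432. 116.  46.]
 [433. 115.  58.]
 [432. 114.  66.]
 [432. 113.  75.]
 [429. 113.  76.]
 [427. 112.  79.]
 [423. 112.  79.]
 [419. 112.  80.]
 [416. 112.  82.]] [[426.  78.  32.]
 [432.  81.  57.]
 [432.  82.  66.]
 [432.  83.  74.]
 [433.  84.  84.]
 [434.  85.  91.]
 [439.  87. 104.]
 [439.  88. 108.]
 [438.  88. 112.]]
```

Request:
{"method": "play_rows", "body": {
  "increments": [
    [[0, 0, 0], [0, 0, 0], 0],
    [[0, 0, 1], [0, 0, 0], 0],
    [[0, 0, 3], [0, 0, 0], 0],
    [[0, 0, 5], [0, 0, 0], 0],
    [[0, 0, 8], [0, 0, 0], 0],
    [[0, 0, 10], [0, 0, 0], 0],
    [[0, 0, 10], [0, 0, 0], 0],
    [[0, 0, 10], [0, 0, 0], 0]
  ]
}}

```text
clock: 6.4
tool_pos: [420.4, 99.1, 106.6]
tcp_rot: [1.0, -0.0, -0.0, -0.0]
contact_force: [-0.3, -0.2, 0.9]
grip_width: 0.1
grip_force: 0.0
```

```bash
python3 - <<'E'
from h import *
st,im,d=snap('wrist','w4'); s,i2,d2=snap('side','s4')
for b in bulbs('side',i2,d2): print(*b[:3])
cv2.imwrite('pics/v4.png',np.hstack([im[:,120:520,::-1],cv2.resize(i2[180:340,270:430],(400,400))[:,:,::-1]]))
E
```

```text
[755.4 104.4] [ 9. 23. 38.] [245. 228.]
[420.4  99.3] [41. 38. 28.] [351. 267.]
[330.2 146.3] [41. 38. 27.] [376. 291.]
[589.9 300.5] [41. 40. 27.] [259. 300.]
[743.8 396. ] [25. 16. 42.] [186. 305.]
[423.7 252.2] [42. 39. 27.] [326. 310.]
[317.2 254.1] [33. 37. 28.] [366. 326.]
[444.6 375.7] [43. 39. 26.] [295. 347.]
[319.1 391.4] [36. 41. 29.] [343. 376.]
```

View pics/v4.png

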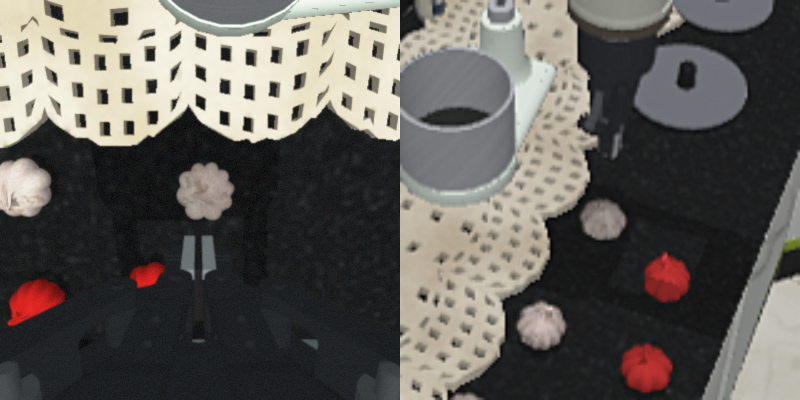

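The bulb slipped out and still stands at about (421,98). I'll check where the fingertips really are relative to the TCP, and the bulb position from here.

```bash
python3 - <<'E'
from h import *
st=manip.observe(); z=np.load('pics/w4.npz'); im,d=z['im'],z['d']; P=cloud('wrist',d,st)
print(st['tool_pos'])
for v in range(228,275,6): print(v,P[v,120+190].round(),P[v,120+208].round())
for b in bulbs('wrist',im,d,st): print(*b)
print(np.array(cams.get_calibration('wrist')['T_tool_cam']).round(3).tolist())
E
```

```text
[420.21198776  99.03783077 106.32637924]
228 [383. 106.  -0.] [382.  89.  -1.]
234 [376. 106.  -1.] [376.  89.  -1.]
240 [431. 102. 143.] [431.  94. 144.]
246 [431. 102. 150.] [431.  94. 151.]
252 [431. 102. 156.] [431.  94. 157.]
258 [431. 102. 162.] [431.  95. 163.]
264 [431. 102. 168.] [431.  95. 168.]
270 [431. 102. 172.] [431.  95. 172.]
[444.7 354.3] [40. 16. 14.] [  9. 167.] 898 sat [ 13.  31. 154.]
[427.7 243.6] [42. 39. 29.] [140. 187.] 2710 sat [ 14.  29. 214.]
[424.3  93.6] [42. 41. 26.] [324. 192.] 2429 sat [ 12.  33. 156.]
[350.  145.1] [13. 27. 18.] [266. 274.] 524 sat [  1.  215.  170.5]
[321.1 373.7] [39. 22. 21.] [ 17. 301.] 1561 sat [  1. 215. 176.]
[326.9 245.8] [22. 40. 31.] [153. 300.] 1500 sat [  1. 215. 192.]
[[-0.001, -0.965, -0.264, 66.518], [1.0, -0.0, -0.001, 0.537], [0.001, -0.264, 0.965, -170.887], [0.0, 0.0, 0.0, 1.0]]
```

```bash
python3 - <<'E'
from h import *
for t in ('s4','s3'):
    z=np.load(f'pics/{t}.npz'); P=cloud('side',z['d'])
    q=P[(abs(P[...,0]-421)<16)&(abs(P[...,1]-99)<22)&(P[...,2]>(60 if t=='s4' else 0))&(P[...,2]<190)]
    print(t,len(q)); print(q[np.argsort(q[:,2])][:60:6].round())
E
```

```text
s4 91
[[419. 108. 134.]
 [423. 112. 140.]
 [408. 109. 143.]
 [409. 107. 145.]
 [423. 112. 147.]
 [412. 106. 150.]
 [423. 113. 151.]
 [421. 111. 154.]
 [413. 117. 155.]
 [413. 112. 159.]]
s3 182
[[424. 115.   7.]
 [414. 118.  12.]
 [416. 120.  16.]
 [433. 114.  18.]
 [416. 120.  21.]
 [407. 114.  23.]
 [418. 116.  24.]
 [414. 118.  25.]
 [419. 115.  27.]
 [430. 117.  28.]]
```

```bash
python3 - <<'E'
from h import *
for t,tp in (('w2',[427.6,177.1,383.2]),('w3',[421.5,99.1,8.3])):
    st=dict(tool_pos=tp,tcp_rot=[1,0,0,0]); P=cloud('wrist',np.load(f'pics/{t}.npz')['d'],st)-np.array(tp)
    m=(P[...,2]>-5)&(P[...,2]<90)&(abs(P[...,0])<16)&(abs(P[...,1])<65); q=P[m]; q=q[np.argsort(q[:,2])]
    for s in (1,-1):
        k=q[(q[:,1]*s>0)&((t=='w2')|(q[:,2]>34))]; print(t,s,len(k),k[:60:8].round().tolist(), )
E
```

```text
w2 1 3735 [[6.0, 43.0, 40.0], [6.0, 42.0, 42.0], [-0.0, 42.0, 42.0], [5.0, 42.0, 43.0], [2.0, 42.0, 43.0], [-7.0, 42.0, 43.0], [-2.0, 43.0, 44.0], [-4.0, 42.0, 44.0]]
w2 -1 3754 [[5.0, -43.0, 41.0], [0.0, -43.0, 41.0], [1.0, -43.0, 42.0], [-4.0, -43.0, 42.0], [1.0, -43.0, 43.0], [7.0, -43.0, 43.0], [9.0, -43.0, 43.0], [-1.0, -43.0, 43.0]]
w3 1 6789 [[7.0, 0.0, 34.0], [6.0, 22.0, 34.0], [11.0, 18.0, 34.0], [7.0, 0.0, 35.0], [7.0, 20.0, 35.0], [1.0, 12.0, 35.0], [-2.0, 0.0, 36.0], [11.0, 15.0, 36.0]]
w3 -1 6931 [[-2.0, -9.0, 34.0], [9.0, -3.0, 34.0], [0.0, -8.0, 34.0], [6.0, -6.0, 34.0], [7.0, -3.0, 34.0], [6.0, -5.0, 34.0], [-1.0, -8.0, 34.0], [5.0, -5.0, 34.0]]
```

The real fingertips sit about 33 mm (shut) to 44 mm (open) short of the reported TCP; the wrist and side cameras agree on this. I'll go lower by that amount and watch the force.

Request:
{"method": "play_rows", "body": {
  "increments": [
    [[0.2, -0.3, 0], [0, 0, 0], 1],
    [[0.3, -0.3, 0], [0, 0, 0], 1],
    [[0.3, -0.3, 0], [0, 0, 0], 1],
    [[0.3, -0.3, -3], [0, 0, 0], 1],
    [[0.3, -0.3, -6], [0, 0, 0], 1],
    [[0.3, -0.3, -9], [0, 0, 0], 1],
    [[0.3, -0.3, -10], [0, 0, 0], 1],
    [[0.3, -0.3, -10], [0, 0, 0], 1]
  ]
}}

```text
clock: 7.5
tool_pos: [423.6, 96.1, 7.3]
tcp_rot: [1.0, -0.0, -0.0, -0.0]
contact_force: [0.1, -0.2, 0.2]
grip_width: 85.7
grip_force: 0.0
```

Request:
{"method": "play_rows", "body": {
  "increments": [
    [[0, 0, -1.0], [0, 0, 0], 1],
    [[0, 0, -2], [0, 0, 0], 1],
    [[0, 0, -3], [0, 0, 0], 1],
    [[0, 0, -3.5], [0, 0, 0], 1],
    [[0, 0, -3.5], [0, 0, 0], 1],
    [[0, 0, -3.5], [0, 0, 0], 0],
    [[0, 0, -3.5], [0, 0, 0], 0],
    [[0, 0, -3.5], [0, 0, 0], 0]
  ]
}}

```text
clock: 8.5
tool_pos: [424.0, 96.2, -27.2]
tcp_rot: [1.0, -0.0, 0.0, -0.0]
contact_force: [-2.7, 2.0, 10.2]
grip_width: 45.8
grip_force: 39.2
```

Request:
{"method": "play_rows", "body": {
  "increments": [
    [[0, 0, 0], [0, 0, 0], 0],
    [[0, 0, 0], [0, 0, 0], 0],
    [[0, 0, 0], [0, 0, 0], 0],
    [[0, 0, 0], [0, 0, 0], 0],
    [[0, 0, 1], [0, 0, 0], 0],
    [[0, 0, 3], [0, 0, 0], 0],
    [[0, 0, 5], [0, 0, 0], 0],
    [[0, 0, 5], [0, 0, 0], 0]
  ]
}}

```text
clock: 9.5
tool_pos: [424.6, 96.1, 23.7]
tcp_rot: [1.0, -0.0, 0.001, -0.0]
contact_force: [-0.7, 0.4, 0.1]
grip_width: 45.2
grip_force: 40.9
```

Request:
{"method": "play_rows", "body": {
  "increments": [
    [[0, 0, 5], [0, 0, 0], 0],
    [[0, 0, 10], [0, 0, 0], 0],
    [[4, 0, 13.8], [0, 0, 0], 0],
    [[9, -0.5, 13.8], [0, 0, 0], 0],
    [[14, -1, 13.8], [0, 0, 0], 0],
    [[19, -1.5, 13.8], [0, 0, 0], 0],
    [[21.8, -2, 13.8], [0, 0, 0], 0],
    [[21.8, -2, 13.8], [0, 0, 0], 0]
  ],
  "grip_force": 50
}}

```text
clock: 10.5
tool_pos: [642.6, 75.6, 158.2]
tcp_rot: [1.0, -0.0, -0.001, -0.0]
contact_force: [-0.3, 0.2, -0.8]
grip_width: 45.1
grip_force: 51.0
```

```bash
cat >> h.py <<'E'
def drum(st,P):
    q=P[(P[...,2]>123)&(P[...,2]<132)&(abs(P[...,0]-613)<90)&(abs(P[...,1]-76)<90)]
    r=np.hypot(*(q[:,:2]-[613.5,76]).T); q=q[(r>55)&(r<77)]; c,r,e=circle(q); return c,r,e,len(q)
E
python3 - <<'E'
from h import *
st,im,d=snap('wrist','w5'); P=cloud('wrist',d,st); print(st['tool_pos'],st['grip_width'],drum(st,P))
E
```

```text
[642.56057274  75.55620064 158.2326478 ] 45.10244882555083 (array([616.54310449,  74.95424041]), np.float64(65.53441564003529), np.float64(1.497524014699785), 3774)
```

View pics/w5.png

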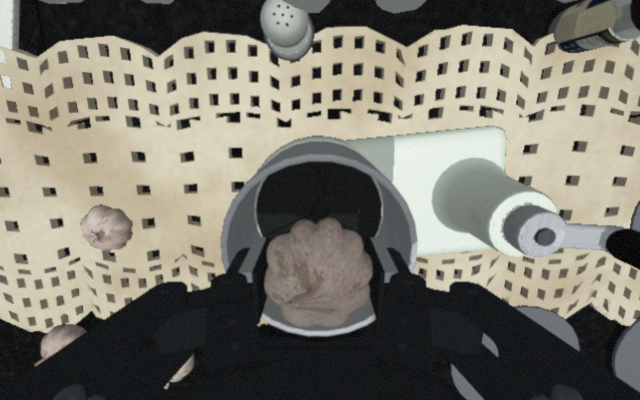

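The bulb is held over the drum (bulb at (318,272), drum at (320,235)). I'll lower and release.

Request:
{"method": "play_rows", "body": {
  "increments": [
    [[0, 0, -4], [0, 0, 0], 0],
    [[0, 0, -8], [0, 0, 0], 0],
    [[0, 0, -9.5], [0, 0, 0], 0],
    [[0, 0, -9.5], [0, 0, 0], 0],
    [[0, 0, -9.5], [0, 0, 0], 0.68],
    [[0, 0, -9.5], [0, 0, 0], 0.68],
    [[0, 0, -9.5], [0, 0, 0], 0.68],
    [[0, 0, -9.5], [0, 0, 0], 0.68]
  ]
}}

```text
clock: 11.55
tool_pos: [641.8, 76.1, 65.5]
tcp_rot: [1.0, -0.0, 0.0, -0.0]
contact_force: [0.8, 0.2, -0.0]
grip_width: 58.5
grip_force: 0.0
```

Request:
{"method": "play_rows", "body": {
  "increments": [
    [[0, 0, 5], [0, 0, 0], 0.68],
    [[0, 0, 10], [0, 0, 0], 0.68],
    [[-3, 3, 12], [0, 0, 0], 1],
    [[-8, 6, 12], [0, 0, 0], 1],
    [[-13, 10, 12], [0, 0, 0], 1],
    [[-18, 14, 12], [0, 0, 0], 1],
    [[-21.5, 17, 12], [0, 0, 0], 1],
    [[-21.5, 17, 12], [0, 0, 0], 1]
  ]
}}

```text
clock: 12.55
tool_pos: [424.7, 247.8, 185.9]
tcp_rot: [1.0, 0.002, 0.0, -0.0]
contact_force: [0.7, -0.3, 0.0]
grip_width: 85.6
grip_force: 0.0
```

```bash
python3 - <<'E'
from h import *
st,im,d=snap('wrist','w6'); print(st['tool_pos'],st['grip_width'])
for b in bulbs('wrist',im,d,st): print(*b)
E
```

```text
[424.68850913 247.8113807  185.85025613] 85.6037003555611
[580.5 295.7] [21. 41. 23.] [268.  13.] 1193 sat [ 11.  34. 195.]
[581.4  34. ] [17. 34. 27.] [564.   7.] 700 sat [ 98.  14. 106.]
[448.1 368.2] [42. 39. 29.] [202. 155.] 1608 sat [ 13.  31. 214.]
[427.5 247.7] [41. 41. 26.] [318. 175.] 1477 sat [ 13.  32. 159.]
[335.8 144.9] [40. 39. 22.] [405. 253.] 853 sat [  1. 214. 148.]
[335.2 394.5] [14. 24. 18.] [190. 253.] 220 sat [  1. 215. 169.]
[319.6 248.5] [35. 42. 29.] [317. 268.] 1141 sat [  1. 216. 195.]
```

View pics/w6.png

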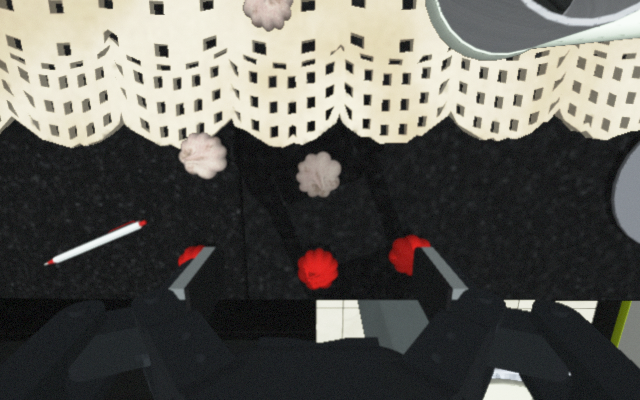

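White target bulb g3 is at (318,175), with red decoys at (318,268), (409,252) and (190,253).

Request:
{"method": "play_rows", "body": {
  "increments": [
    [[0, 0.1, -5], [0, 0, 0], 1],
    [[0, 0.1, -10], [0, 0, 0], 1],
    [[0, 0.1, -15], [0, 0, 0], 1],
    [[0, 0.1, -19], [0, 0, 0], 1],
    [[0, 0.1, -21.2], [0, 0, 0], 1],
    [[0, 0.1, -21.2], [0, 0, 0], 1],
    [[0, 0.1, -21.2], [0, 0, 0], 0],
    [[0, 0.1, -21.2], [0, 0, 0], 0]
  ]
}}

```text
clock: 13.6
tool_pos: [427.5, 247.2, -25.7]
tcp_rot: [1.0, -0.0, 0.001, -0.0]
contact_force: [0.0, -0.5, -0.2]
grip_width: 51.9
grip_force: 0.0
```

Request:
{"method": "play_rows", "body": {
  "increments": [
    [[0, 0, 0], [0, 0, 0], 0],
    [[0, 0, 0], [0, 0, 0], 0],
    [[0, 0, 0], [0, 0, 0], 0],
    [[0, 0, 2], [0, 0, 0], 0],
    [[0, 0, 6], [0, 0, 0], 0],
    [[0, 0, 12], [0, 0, 0], 0],
    [[0, 0, 18.7], [0, 0, 0], 0],
    [[0, 0, 18.7], [0, 0, 0], 0]
  ]
}}

```text
clock: 14.6
tool_pos: [428.4, 247.8, 165.5]
tcp_rot: [1.0, -0.0, 0.004, -0.002]
contact_force: [0.4, 0.4, -1.3]
grip_width: 44.8
grip_force: 51.0
```

Request:
{"method": "play_rows", "body": {
  "increments": [
    [[3, -4, 0], [0, 0, 0], 0],
    [[6, -8, 0], [0, 0, 0], 0],
    [[9, -11, 0], [0, 0, 0], 0],
    [[12, -14, 0], [0, 0, 0], 0],
    [[15, -16, 0], [0, 0, 0], 0],
    [[16, -17.1, 0], [0, 0, 0], 0],
    [[16, -17.1, 0], [0, 0, 0], 0],
    [[16, -17.1, 0], [0, 0, 0], 0]
  ]
}}

```text
clock: 15.6
tool_pos: [585.9, 76.8, 160.3]
tcp_rot: [1.0, 0.0, -0.0, -0.0]
contact_force: [-1.4, 0.2, 0.1]
grip_width: 44.6
grip_force: 50.9
```

```bash
python3 - <<'E'
from h import *
st,im,d=snap('wrist','w7'); P=cloud('wrist',d,st); print(st['tool_pos'],st['grip_width'],st['grip_force'],drum(st,P))
E
```

```text
[585.9026924   76.82691076 160.27817441] 44.60344679472326 50.917961820960045 (array([615.8851556 ,  74.93918975]), np.float64(65.52239666633108), np.float64(1.5058522057650043), 4619)
```

View pics/w7.png

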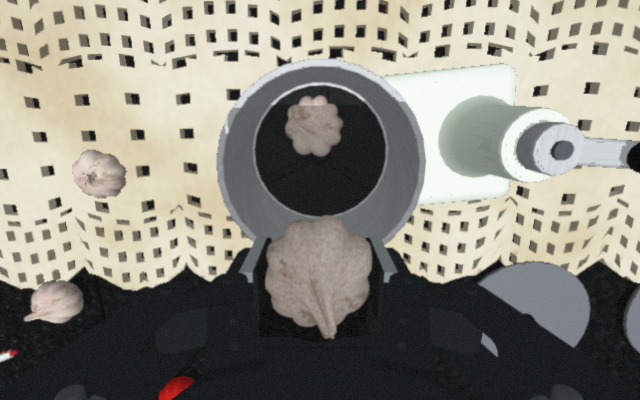

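The first bulb lies in the drum at (314,126); the second is held at (318,280) over the near side.

Request:
{"method": "play_rows", "body": {
  "increments": [
    [[0, 0, -4], [0, 0, 0], 0],
    [[0, 0, -8], [0, 0, 0], 0],
    [[0, 0, -9.5], [0, 0, 0], 0],
    [[0, 0, -9.5], [0, 0, 0], 0],
    [[0, 0, -9.5], [0, 0, 0], 0.68],
    [[0, 0, -9.5], [0, 0, 0], 0.68],
    [[0, 0, -9.5], [0, 0, 0], 0.68],
    [[0, 0, -9.5], [0, 0, 0], 0.68]
  ]
}}

```text
clock: 16.65
tool_pos: [586.8, 76.1, 65.5]
tcp_rot: [1.0, -0.0, 0.0, -0.0]
contact_force: [-0.6, 0.3, -1.3]
grip_width: 58.1
grip_force: 0.0
```

Request:
{"method": "play_rows", "body": {
  "increments": [
    [[0, 0, 5], [0, 0, 0], 0.68],
    [[0, 0, 11], [0, 0, 0], 0.68],
    [[-2, 5, 14], [0, 0, 0.18], 1],
    [[-5, 10, 14], [0, 0, 0.36], 1],
    [[-8, 15, 14], [0, 0, 0.54], 1],
    [[-11, 20, 14], [0, 0, 0.72], 1],
    [[-14, 25, 14], [0, 0, 0.9], 1],
    [[-14, 29.5, 14], [0, 0, 1.08], 1]
  ]
}}

```text
clock: 17.65
tool_pos: [444.9, 372.9, 206.1]
tcp_rot: [0.856, 0.517, 0.001, -0.0]
contact_force: [1.3, -0.7, 1.0]
grip_width: 85.4
grip_force: 0.0
```

Request:
{"method": "play_rows", "body": {
  "increments": [
    [[0, 0, 0], [0, 0, 0.18], 1],
    [[0, 0, 0], [0, 0, 0.36], 1],
    [[0, 0, 0], [0, 0, 0.49], 1],
    [[0, 0, 0], [0, 0, 0.49], 1],
    [[0, 0, 0], [0, 0, 0.49], 1],
    [[0, 0, 0], [0, 0, 0.49], 1],
    [[0, 0, 0], [0, 0, 0.49], 1],
    [[0, 0, 0], [0, 0, 0.49], 1]
  ]
}}

```text
clock: 18.65
tool_pos: [446.6, 371.1, 205.2]
tcp_rot: [0.708, 0.707, -0.0, -0.0]
contact_force: [0.1, 0.3, -1.0]
grip_width: 85.3
grip_force: 0.0
```

```bash
python3 - <<'E'
from h import *
st,im,d=snap('wrist','w8'); print(st['tool_pos'],st['grip_width'],R.from_quat(st['tcp_rot']).as_matrix().round(2).tolist(),st['q'].round(2))
for b in bulbs('wrist',im,d,st): print(*b)
s,im,d=snap('side','s8')
for b in bulbs('side',im,d,None): print(*b)
E
```

```text
[446.6438168  371.05591097 205.17163338] 85.29161435831668 [[0.0, 1.0, -0.0], [1.0, -0.0, 0.0], [0.0, -0.0, -1.0]] [0.56 0.16 1.42 0.   1.56 0.56]
[320.6 387.5] [37. 43. 28.] [204. 159.] 1366 sat [  1. 216. 201.]
[742.5 390.9] [19. 21. 43.] [593. 157.] 779 sat [ 50.   9. 156.]
[446.7 372. ] [42. 42. 26.] [318. 173.] 1330 sat [ 13.  33. 154.]
[590.7 300.1] [41. 38. 29.] [440. 233.] 1205 sat [ 13.  31. 215.]
[333.9 250.1] [ 8. 28. 15.] [227. 269.] 150 sat [  1. 212. 121.]
[336.4 153.5] [38. 23. 22.] [236. 338.] 600 sat [  1. 215. 185.]
[755.6 104.4] [ 8. 25. 39.] [245. 228.] 65 sat [ 60.   5. 155.]
[330.2 144.9] [41. 37. 26.] [376. 291.] 239 sat [  0. 189. 163.]
[589.8 300.8] [41. 41. 28.] [259. 300.] 257 sat [  8.  28. 171.]
[743.7 396.1] [26. 15. 42.] [186. 305.] 124 sat [ 50.   4. 148.]
[317.2 253.5] [32. 39. 29.] [366. 326.] 213 sat [  0. 186. 122.]
[444.  375.3] [42. 39. 27.] [296. 347.] 314 sat [ 10.  27. 126.]
[318.9 391.1] [36. 41. 27.] [343. 376.] 317 sat [  0. 188. 154.]
```

Request:
{"method": "play_rows", "body": {
  "increments": [
    [[0, 0.1, -6], [0, 0, 0], 1],
    [[0, 0.1, -12], [0, 0, 0], 1],
    [[0, 0.1, -17], [0, 0, 0], 1],
    [[0, 0.1, -21], [0, 0, 0], 1],
    [[0, 0.1, -23.2], [0, 0, 0], 1],
    [[0, 0.1, -23.2], [0, 0, 0], 1],
    [[0, 0.1, -23.2], [0, 0, 0], 0],
    [[0, 0.1, -23.2], [0, 0, 0], 0]
  ]
}}

```text
clock: 19.75
tool_pos: [447.3, 372.5, -25.5]
tcp_rot: [0.707, 0.707, 0.001, 0.0]
contact_force: [0.4, -0.6, -0.0]
grip_width: 51.4
grip_force: 0.0
```

Request:
{"method": "play_rows", "body": {
  "increments": [
    [[0, 0, 0], [0, 0, 0], 0],
    [[0, 0, 0], [0, 0, 0], 0],
    [[0, 0, 0], [0, 0, 0], 0],
    [[0, 0, 2], [0, 0, 0], 0],
    [[0, 0, 6], [0, 0, 0], 0],
    [[0, 0, 12], [0, 0, 0], 0],
    [[0, 0, 18.7], [0, 0, 0], 0],
    [[0, 0, 18.7], [0, 0, 0], 0]
  ]
}}

```text
clock: 20.75
tool_pos: [448.2, 373.1, 166.1]
tcp_rot: [0.707, 0.707, 0.004, 0.001]
contact_force: [-1.0, -0.3, -1.2]
grip_width: 46.5
grip_force: 51.3
```

Request:
{"method": "play_rows", "body": {
  "increments": [
    [[3, -4, 0], [0, 0, 0], 0],
    [[6, -9, 0], [0, 0, 0], 0],
    [[9, -14, 0], [0, 0, 0], 0],
    [[12, -19, 0], [0, 0, 0], 0],
    [[15, -24, 0], [0, 0, 0], 0],
    [[16.8, -27, 0], [0, 0, 0], 0],
    [[16.8, -27, 0], [0, 0, 0], 0],
    [[16.8, -27, 0], [0, 0, 0], 0]
  ]
}}

```text
clock: 21.75
tool_pos: [614.3, 102.4, 160.1]
tcp_rot: [0.708, 0.707, -0.0, -0.0]
contact_force: [0.5, 0.8, 0.0]
grip_width: 46.7
grip_force: 51.3
```

```bash
python3 - <<'E'
from h import *
st,im,d=snap('wrist','w9'); P=cloud('wrist',d,st); print(st['tool_pos'],st['grip_width'],st['grip_force'],drum(st,P))
E
```

```text
[614.34221942 102.38524112 160.09321973] 46.65997347327601 51.3184883033864 (array([615.37601804,  75.44116611]), np.float64(65.52308383078702), np.float64(1.4964368027313117), 3729)
```

View pics/w9.png

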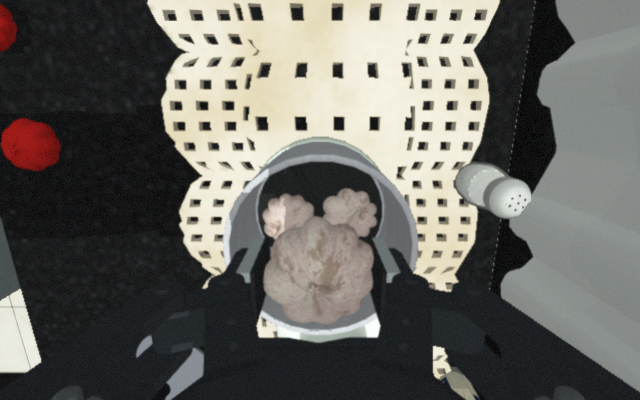

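Two bulbs in the drum appear at (288,216) and (350,210). I'll locate them before dropping the third.

```bash
python3 - <<'E'
from h import *
st=manip.observe(); P=cloud('wrist',np.load('pics/w9.npz')['d'],st)
for u,v in((288,205),(350,200),(288,216),(350,212),(320,200),(310,175)): print((u,v),P[v,u].round())
E
```

```text
(288, 205) [588.  93.  71.]
(350, 200) [641.  98.  75.]
(288, 216) [589.  85.  79.]
(350, 212) [640.  91.  85.]
(320, 200) [616.  89.  40.]
(310, 175) [606. 113.  39.]
```

Request:
{"method": "play_rows", "body": {
  "increments": [
    [[0, -3, 0], [0, 0, 0], 0],
    [[0, -5.6, 0], [0, 0, 0], 0],
    [[0, -5.6, 0], [0, 0, 0], 0],
    [[0, -5.6, -4], [0, 0, 0], 0],
    [[0, -5.6, -8], [0, 0, 0], 0],
    [[0, -5.6, -9.5], [0, 0, 0], 0],
    [[0, -5.6, -9.5], [0, 0, 0], 0],
    [[0, -5.6, -9.5], [0, 0, 0], 0]
  ]
}}

```text
clock: 22.8
tool_pos: [615.5, 46.4, 66.9]
tcp_rot: [0.707, 0.707, 0.001, 0.001]
contact_force: [0.3, 0.3, -0.2]
grip_width: 46.6
grip_force: 51.3
```

Request:
{"method": "play_rows", "body": {
  "increments": [
    [[0, 0, 0], [0, 0, 0], 0.68],
    [[0, 0, 0], [0, 0, 0], 0.68],
    [[0, 0, 0], [0, 0, 0], 0.68],
    [[0, 0, 0], [0, 0, 0], 0.68],
    [[0, 0, 5], [0, 0, 0], 0.68],
    [[0, 0, 10], [0, 0, 0], 0.68],
    [[0, 5, 13], [0, 0, 0], 1],
    [[0, 10, 13], [0, 0, 0], 1]
  ]
}}

```text
clock: 23.8
tool_pos: [615.6, 147.0, 198.3]
tcp_rot: [0.708, 0.706, 0.002, 0.001]
contact_force: [0.8, 0.5, -0.9]
grip_width: 85.5
grip_force: 0.0
```

Request:
{"method": "play_rows", "body": {
  "increments": [
    [[-0.5, 5, 0], [0, 0, 0], 1],
    [[-1, 10, 0], [0, 0, 0], 1],
    [[-2.2, 15.5, 0], [0, 0, 0], 1],
    [[-2.2, 15.5, 0], [0, 0, 0], 1],
    [[-2.2, 15.5, 0], [0, 0, 0], 1],
    [[-2.2, 15.5, 0], [0, 0, 0], 1],
    [[-2.2, 15.5, 0], [0, 0, 0], 1],
    [[-2.2, 15.5, 0], [0, 0, 0], 1]
  ]
}}

```text
clock: 24.8
tool_pos: [592.9, 300.5, 195.3]
tcp_rot: [0.708, 0.706, 0.0, -0.0]
contact_force: [-0.8, -0.1, -0.7]
grip_width: 85.1
grip_force: 0.0
```

```bash
python3 - <<'E'
from h import *
st,im,d=snap('wrist','w10'); print(st['tool_pos'],st['grip_width'])
for b in bulbs('wrist',im,d,st): print(*b)
s,im,d=snap('side','s10')
for b in bulbs('side',im,d,None): print(*b[:3])
E
```

```text
[592.90662654 300.47657782 195.25244315] 85.05234123748149
[323.3 386.8] [34. 44. 31.] [54. 93.] 2009 sat [  1. 216. 189.]
[745.4 390. ] [25. 22. 42.] [470.  88.] 705 sat [ 50.   9. 152.]
[592.8 297.8] [42. 41. 27.] [318. 178.] 1399 sat [ 13.  33. 160.]
[320.7 250.3] [34. 40. 29.] [ 78. 219.] 1386 sat [  1. 215. 141.]
[336.5 151.7] [39. 26. 22.] [112. 296.] 754 sat [  1.  214.  143.5]
[609.6  32.3] [43. 43. 26.] [301. 225.]
[330.3 146.2] [41. 38. 27.] [376. 291.]
[590.  301.2] [40. 39. 29.] [259. 300.]
[743.5 395.8] [25. 17. 43.] [186. 305.]
[317.1 253.9] [33. 38. 27.] [366. 326.]
[318.8 390.8] [35. 41. 24.] [343. 375.]
```

Request:
{"method": "play_rows", "body": {
  "increments": [
    [[0, -0.2, -6], [0, 0, 0], 1],
    [[0, -0.2, -12], [0, 0, 0], 1],
    [[0, -0.2, -17], [0, 0, 0], 1],
    [[0, -0.2, -20], [0, 0, 0], 1],
    [[0, -0.2, -22.1], [0, 0, 0], 1],
    [[0, -0.2, -22.1], [0, 0, 0], 1],
    [[0, -0.2, -22.1], [0, 0, 0], 0],
    [[0, -0.2, -22.1], [0, 0, 0], 0]
  ]
}}

```text
clock: 25.9
tool_pos: [593.4, 299.4, -24.3]
tcp_rot: [0.707, 0.707, 0.001, 0.0]
contact_force: [0.5, 0.7, 0.4]
grip_width: 51.6
grip_force: 0.0
```

Request:
{"method": "play_rows", "body": {
  "increments": [
    [[0, 0, 0], [0, 0, 0], 0],
    [[0, 0, 0], [0, 0, 0], 0],
    [[0, 0, 0], [0, 0, 0], 0],
    [[0, 0, 2], [0, 0, 0], 0],
    [[0, 0, 6], [0, 0, 0], 0],
    [[0, 0, 12], [0, 0, 0], 0],
    [[0, 0, 18.7], [0, 0, 0], 0],
    [[0, 0, 18.7], [0, 0, 0], 0]
  ]
}}

```text
clock: 26.9
tool_pos: [594.4, 299.8, 168.4]
tcp_rot: [0.707, 0.707, 0.004, 0.002]
contact_force: [0.1, 0.3, -0.9]
grip_width: 45.6
grip_force: 51.1
```

Request:
{"method": "play_rows", "body": {
  "increments": [
    [[0.5, -4, 0], [0, 0, 0], 0],
    [[1, -9, 0], [0, 0, 0], 0],
    [[1.5, -14, 0], [0, 0, 0], 0],
    [[2.2, -18, 0], [0, 0, 0], 0],
    [[2.2, -18, 0], [0, 0, 0], 0],
    [[2.2, -18, 0], [0, 0, 0], 0],
    [[2.2, -18, 0], [0, 0, 0], 0],
    [[2.2, -18, 0], [0, 0, 0], 0]
  ]
}}

```text
clock: 27.9
tool_pos: [614.5, 119.9, 161.2]
tcp_rot: [0.707, 0.707, -0.0, -0.0]
contact_force: [-0.0, -0.1, -0.6]
grip_width: 45.6
grip_force: 51.2
```

```bash
python3 - <<'E'
from h import *
st,im,d=snap('wrist','w11'); P=cloud('wrist',d,st); print(st['tool_pos'],st['grip_width'],st['grip_force'],drum(st,P))
q=P[(np.hypot(P[...,0]-615,P[...,1]-75.5)<62)&(P[...,2]<120)&(P[...,2]>55)]
print(len(q)); 
import collections
b=collections.Counter(map(tuple,(q[:,:2]//20*20).astype(int))); print(sorted(b.items()))
E
```

```text
[614.49336509 119.88819592 161.20483815] 45.59473202370599 51.151321940124035 (array([615.34424097,  75.97824115]), np.float64(65.33801099315284), np.float64(1.4565596829998093), 2467)
1590
[((np.int64(560), np.int64(60)), 20), ((np.int64(560), np.int64(80)), 280), ((np.int64(580), np.int64(80)), 363), ((np.int64(600), np.int64(80)), 9), ((np.int64(620), np.int64(80)), 159), ((np.int64(620), np.int64(100)), 74), ((np.int64(640), np.int64(60)), 16), ((np.int64(640), np.int64(80)), 508), ((np.int64(640), np.int64(100)), 104), ((np.int64(660), np.int64(60)), 2), ((np.int64(660), np.int64(80)), 55)]
```

View pics/w11.png

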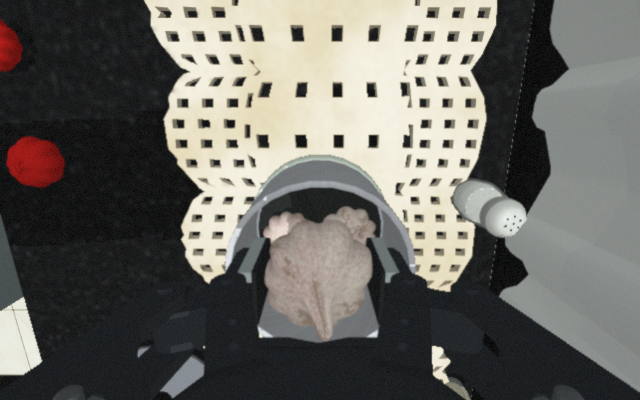

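The fourth bulb is held at (318,280); two others are visible in the drum at (285,222) and (352,222). I'll shift and release.

Request:
{"method": "play_rows", "body": {
  "increments": [
    [[0, -1.5, 0], [0, 0, 0], 0],
    [[0, -1.5, 0], [0, 0, 0], 0],
    [[0, -1.5, -4], [0, 0, 0], 0],
    [[0, -1.5, -8], [0, 0, 0], 0],
    [[0, -1.5, -9.5], [0, 0, 0], 0],
    [[0, -1.5, -9.5], [0, 0, 0], 0],
    [[0, -1.5, -9.5], [0, 0, 0], 0.68],
    [[0, -1.5, -9.5], [0, 0, 0], 0.68]
  ]
}}

```text
clock: 28.95
tool_pos: [615.3, 104.1, 67.6]
tcp_rot: [0.707, 0.707, 0.001, 0.001]
contact_force: [-0.4, 0.1, 0.3]
grip_width: 57.9
grip_force: 0.0
```

Request:
{"method": "play_rows", "body": {
  "increments": [
    [[0, 0, 0], [0, 0, 0], 0.68],
    [[0, 0, 0], [0, 0, 0], 0.68],
    [[0, 0, 5], [0, 0, 0], 0.68],
    [[0, 0, 11], [0, 0, 0], 0.68],
    [[0, -4, 16], [0, 0, 0], 1],
    [[0, -8, 18], [0, 0, 0], 1],
    [[0, -8, 18], [0, 0, 0], 1],
    [[0, -8, 18], [0, 0, 0], 1]
  ]
}}

```text
clock: 29.95
tool_pos: [614.5, 24.3, 245.7]
tcp_rot: [0.708, 0.707, -0.0, -0.0]
contact_force: [-0.4, 1.3, -0.7]
grip_width: 85.3
grip_force: 0.0
```

```bash
python3 - <<'E'
from h import *
st,im,d=snap('wrist','w12'); P=cloud('wrist',d,st); print(st['tool_pos'],drum(st,P))
q=P[(np.hypot(P[...,0]-615,P[...,1]-75.5)<60)&(P[...,2]>55)]; print(np.percentile(q[:,2],[50,95,99,100]))
E
```

```text
[614.51215863  24.25420449 245.71894822] (array([615.28405556,  74.45872893]), np.float64(65.70789021756524), np.float64(1.5153808579928063), 3003)
[356.64169572 372.3368208  373.80585593 375.29169357]
```

View pics/w12.png

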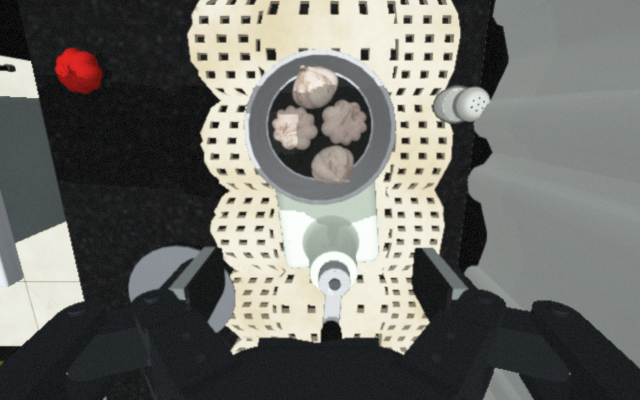

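All four bulbs lie in one layer in the drum at (316,86), (295,128), (345,121) and (332,163). Next is lid b near (428,-357).

Request:
{"method": "play_rows", "body": {
  "increments": [
    [[-2, -5, 0], [0, 0, 0], 1],
    [[-4, -10, 0], [0, 0, 0], 1],
    [[-7, -16, 0], [0, 0, 0], 1],
    [[-10, -21, 0], [0, 0, 0], 1],
    [[-13, -27, 0], [0, 0, 0], 1],
    [[-16, -32, -3], [0, 0, 0], 1],
    [[-18.7, -38, -5], [0, 0, 0], 1],
    [[-18.7, -38, -5], [0, 0, 0], 1]
  ]
}}

```text
clock: 31.0
tool_pos: [426.1, -357.3, 193.9]
tcp_rot: [0.708, 0.706, -0.0, -0.002]
contact_force: [1.2, 0.0, 0.1]
grip_width: 85.1
grip_force: 0.0
```

Request:
{"method": "play_rows", "body": {
  "increments": [
    [[0, 0, 0], [0, 0, 0], 1],
    [[0, 0, 0], [0, 0, 0], 1],
    [[0, 0, 0], [0, 0, 0], 1],
    [[0, 0, 0], [0, 0, 0], 1],
    [[0, 0, 0], [0, 0, 0], 1],
    [[0, 0, 0], [0, 0, 0], 1],
    [[0, 0, 0], [0, 0, 0], 1],
    [[0, 0, 0], [0, 0, 0], 1]
  ]
}}

```text
clock: 32.0
tool_pos: [427.6, -355.9, 196.2]
tcp_rot: [0.707, 0.707, -0.0, -0.0]
contact_force: [0.2, 0.7, -0.1]
grip_width: 85.6
grip_force: 0.0
```

```bash
cat >> h.py <<'E'
def lid(im,d,st,zt,c0,rmax=85):
    """flange circle at height zt near c0, and knob top centre"""
    P=cloud('wrist',d,st); m=(abs(P[...,2]-zt)<3.5)&(np.hypot(P[...,0]-c0[0],P[...,1]-c0[1])<rmax)
    m=cv2.morphologyEx(m.astype(np.uint8),cv2.MORPH_OPEN,np.ones((5,5)))
    c=max(cv2.findContours(m,cv2.RETR_EXTERNAL,cv2.CHAIN_APPROX_NONE)[0],key=len); h=cv2.convexHull(c).reshape(-1,2); h=h[h[:,1]>1]
    f=circle(ray_plane('wrist',h,zt,st))
    k=P[(abs(P[...,2]-zt-32)<3)&(np.hypot(P[...,0]-c0[0],P[...,1]-c0[1])<40)]
    return f,(k.min(0)+k.max(0))/2,np.median(k,0),len(k)
E
python3 - <<'E'
from h import *
st,im,d=snap('wrist','w13'); print(st['tool_pos'],st['tcp_rot'],st['q'].round(2))
print(lid(im,d,st,12,(428,-357)))
z=np.load('pics/s10.npz'); s,im,d=snap('side','s13'); P=cloud('side',d); 
q=P[(P[...,2]>36)&(P[...,2]<48)&(abs(P[...,0]-428)<30)&(abs(P[...,1]+355)<30)]; print(len(q),np.median(q,0),q.min(0),q.max(0))
E
```

```text
[ 427.63038236 -355.94405706  196.15338983] [ 7.07491309e-01  7.06722041e-01 -1.25022688e-05 -6.54867794e-05] [-0.83  0.11  1.49 -0.    1.54 -0.83]
((array([ 430.91907843, -356.57883359]), np.float64(73.01028435509376), np.float64(2.308364026486833)), array([ 428.97922395, -358.24320325,   43.54040044]), array([ 428.46081044, -358.06795002,   44.01194896]), 287)
20 [ 426.97696075 -356.01365007   39.38043564] [ 418.43065945 -364.32555107   36.15966778] [ 437.54725591 -345.63939219   43.78058282]
```

Request:
{"method": "play_rows", "body": {
  "increments": [
    [[0.1, -0.2, -5], [0, 0, 0], 1],
    [[0.1, -0.2, -10], [0, 0, 0], 1],
    [[0.1, -0.2, -15], [0, 0, 0], 1],
    [[0.1, -0.2, -19], [0, 0, 0], 1],
    [[0.1, -0.2, -21.1], [0, 0, 0], 1],
    [[0.1, -0.2, -21.1], [0, 0, 0], 1],
    [[0.1, -0.2, -21.1], [0, 0, 0], 0],
    [[0.1, -0.2, -21.1], [0, 0, 0], 0]
  ],
  "grip_force": 80
}}

```text
clock: 33.1
tool_pos: [429.1, -358.4, -13.6]
tcp_rot: [0.707, 0.707, -0.0, 0.001]
contact_force: [-0.2, 0.5, -1.0]
grip_width: 51.4
grip_force: 0.0
```

Request:
{"method": "play_rows", "body": {
  "increments": [
    [[0, 0, 0], [0, 0, 0], 0],
    [[0, 0, 0], [0, 0, 0], 0],
    [[0, 0, 0], [0, 0, 0], 0],
    [[0, 0, 0], [0, 0, 0], 0],
    [[0, 0, 1], [0, 0, 0], 0],
    [[0, 0, 3], [0, 0, 0], 0],
    [[0, 0, 6], [0, 0, 0], 0],
    [[0, 0, 6], [0, 0, 0], 0]
  ]
}}

```text
clock: 34.1
tool_pos: [429.6, -358.9, 47.8]
tcp_rot: [0.707, 0.707, -0.0, 0.002]
contact_force: [-0.4, -0.2, -1.4]
grip_width: 19.2
grip_force: 78.3
```

```bash
python3 - <<'E'
from h import *
st,im,d=snap('wrist','w14'); print(st['tool_pos'],st['grip_width'],st['grip_force'],st['contact_force'])
P=cloud('wrist',d,st); c=np.array(st['tool_pos']); m=(abs(P[...,2]-70)<25)&(np.hypot(P[...,0]-c[0],P[...,1]-c[1])<85)
q=P[m]; print(len(q)); A=np.c_[q[:,:2]-c[:2],np.ones(len(q))]
k=np.ones(len(q),bool)
for _ in range(6):
    s=np.linalg.lstsq(A[k],q[k,2],rcond=None)[0]; r=A@s-q[:,2]; k=abs(r)<4
print('plane',s,k.sum())
u=q[k]; print(u.min(0),u.max(0))
E
```

```text
[ 429.55084837 -358.85895547   47.80772696] 19.221760313616436 78.3483634761069 [-0.43429823 -0.23118195 -1.38944672]
41665
plane [ 8.91880418e-04 -1.17545636e-03  7.39664231e+01] 40244
[ 357.93677774 -413.14656499   71.06015507] [ 500.76280047 -287.42646327   77.91735755]
```

Request:
{"method": "play_rows", "body": {
  "increments": [
    [[0, 0, 5], [0, 0, 0], 0],
    [[0, 0, 10], [0, 0, 0], 0],
    [[0, 0, 15.5], [0, 0, 0], 0],
    [[2, 5, 15.5], [0, 0, 0], 0],
    [[4, 10, 15.5], [0, 0, 0], 0],
    [[6, 15, 15.5], [0, 0, 0], 0],
    [[8, 20, 15.5], [0, 0, 0], 0],
    [[10, 25, 15.5], [0, 0, 0], 0]
  ]
}}

```text
clock: 35.15
tool_pos: [528.8, -106.1, 199.3]
tcp_rot: [0.707, 0.707, -0.0, -0.001]
contact_force: [0.6, -0.9, -0.2]
grip_width: 19.6
grip_force: 78.6
```

Request:
{"method": "play_rows", "body": {
  "increments": [
    [[2, 5, 0], [0, 0, 0], 0],
    [[4, 10, 0], [0, 0, 0], 0],
    [[6, 14, 0], [0, 0, 0], 0],
    [[8, 17, 0], [0, 0, 0], 0],
    [[8.6, 18.4, 0], [0, 0, 0], 0],
    [[8.6, 18.4, 0], [0, 0, 0], 0],
    [[8.6, 18.4, 0], [0, 0, 0], 0],
    [[8.6, 18.4, 0], [0, 0, 0], 0]
  ]
}}

```text
clock: 36.15
tool_pos: [614.4, 75.1, 200.4]
tcp_rot: [0.708, 0.706, -0.0, 0.0]
contact_force: [-0.4, -1.2, -0.7]
grip_width: 19.6
grip_force: 78.6
```

```bash
cat >> h.py <<'E'
def held(st,P,zt):
    c=np.array(st['tool_pos']); q=P[(abs(P[...,2]-zt)<15)&(np.hypot(P[...,0]-c[0],P[...,1]-c[1])<85)]
    A=np.c_[q[:,:2]-c[:2],np.ones(len(q))]; k=np.ones(len(q),bool)
    for _ in range(6): s=np.linalg.lstsq(A[k],q[k,2],rcond=None)[0]; k=abs(A@s-q[:,2])<4
    u=q[k]; lo,hi=np.percentile(u,[.1,99.9],axis=0); return s.round(4),len(u),lo.round(1),hi.round(1)
E
python3 - <<'E'
from h import *
st,im,d=snap('wrist','w15'); print(st['tool_pos'],st['tcp_rot'].round(4),st['grip_width'],st['contact_force'])
P=cloud('wrist',d,st); print(held(st,P,st['tool_pos'][2]+27))
s,i2,d2=snap('side','s15'); Q=cloud('side',d2); q=Q[(Q[...,2]>124)&(Q[...,2]<131)&(abs(Q[...,0]-614)<90)&(abs(Q[...,1]-76)<90)]; print(len(q))
E
```

```text
[614.41529333  75.11824418 200.35264187] [ 7.078e-01  7.064e-01 -0.000e+00  1.000e-04] 19.647078845438323 [-0.42694618 -1.21678699 -0.73697223]
(array([-1.700000e-03,  1.400000e-03,  2.265117e+02]), 40260, array([544. ,  22.6, 224.6]), array([684.5, 146. , 229.9]))
154
```

Request:
{"method": "play_rows", "body": {
  "increments": [
    [[0.1, 0.1, -3], [0, 0, 0], 0],
    [[0.1, 0.1, -6], [0, 0, 0], 0],
    [[0.1, 0.1, -7.5], [0, 0, 0], 0],
    [[0.1, 0.1, -8], [0, 0, 0], 0],
    [[0.1, 0.1, -8.4], [0, 0, 0], 0],
    [[0.1, 0.1, -8.7], [0, 0, 0], 0],
    [[0.1, 0.1, -8.9], [0, 0, 0], 0],
    [[0.1, 0.1, -9.0], [0, 0, 0], 0]
  ]
}}

```text
clock: 37.25
tool_pos: [616.0, 77.0, 110.7]
tcp_rot: [0.707, 0.707, 0.0, 0.0]
contact_force: [-0.3, -2.2, 5.2]
grip_width: 19.4
grip_force: 79.7
```

```bash
python3 - <<'E'
from h import *
st,im,d=snap('wrist','w16'); print(st['tool_pos'],st['grip_width'],st['contact_force'],st['torque'])
P=cloud('wrist',d,st); print(held(st,P,st['tool_pos'][2]+27))
E
```

```text
[615.96091545  76.96157382 110.70532245] 19.388889729086376 [-0.25250514 -2.19878123  5.24691994] [-0.05559128  0.10136266  0.05460241]
(array([-1.500000e-03,  1.280000e-02,  1.368819e+02]), 40395, array([545.6,  24. , 135. ]), array([686. , 147.8, 140.4]))
```

Request:
{"method": "play_rows", "body": {
  "increments": [
    [[0, -0.1, 0], [0, 0, 0], 0],
    [[0, -0.2, 0], [0, 0, 0], 0],
    [[0, -0.2, 0], [0, 0, 0], 0],
    [[0, -0.2, -0.1], [0, 0, 0], 0],
    [[0, -0.2, -0.2], [0, 0, 0], 0],
    [[0, -0.2, -0.3], [0, 0, 0], 0],
    [[0, -0.2, -0.4], [0, 0, 0], 0],
    [[0, -0.2, -0.4], [0, 0, 0], 0]
  ]
}}

```text
clock: 38.3
tool_pos: [615.7, 75.1, 107.0]
tcp_rot: [0.707, 0.707, 0.0, 0.0]
contact_force: [-5.3, 0.2, 9.0]
grip_width: 19.7
grip_force: 80.1
```

```bash
python3 - <<'E'
from h import *
st,im,d=snap('wrist','w16'); print(st['tool_pos'],st['grip_width'],st['contact_force'],st['torque'])
P=cloud('wrist',d,st); print(held(st,P,st['tool_pos'][2]+27))
E
```

```text
[615.68905591  75.08812149 106.95538159] 19.655557335126232 [-5.25685694  0.23346939  9.00215644] [-7.12115385e-02  7.62376229e-01  4.30159849e-04]
(array([-8.000000e-04,  1.600000e-03,  1.331389e+02]), 40203, array([545.3,  22.8, 131.2]), array([685.8, 146. , 136.6]))
```

Request:
{"method": "play_rows", "body": {
  "increments": [
    [[-0.1, 0, 0], [0, 0, 0], 0],
    [[-0.1, 0, 0], [0, 0, 0], 0.6],
    [[-0.1, 0, 0], [0, 0, 0], 0.6],
    [[-0.1, 0, 0], [0, 0, 0], 0.6],
    [[-0.1, 0, 2], [0, 0, 0], 0.6],
    [[-0.1, 0, 6], [0, 0, 0], 0.6],
    [[-0.1, 0, 11], [0, 0, 0], 1],
    [[-0.1, 0, 15], [0, 0, 0], 1]
  ]
}}

```text
clock: 39.35
tool_pos: [614.7, 75.1, 258.2]
tcp_rot: [0.707, 0.707, 0.0, 0.0]
contact_force: [1.3, -0.4, -1.3]
grip_width: 84.3
grip_force: 0.0
```

Request:
{"method": "play_rows", "body": {
  "increments": [
    [[0, -4, 0], [0, 0, 0], 1],
    [[0, -8, 0], [0, 0, 0], 1],
    [[0, -12, 0], [0, 0, 0], 1],
    [[0, -16, 0], [0, 0, 0], 1],
    [[0, -19, 0], [0, 0, 0], 1],
    [[0, -19, 0], [0, 0, 0], 1],
    [[0, -19, 0], [0, 0, 0], 1],
    [[0, -19, 0], [0, 0, 0], 1]
  ]
}}

```text
clock: 40.35
tool_pos: [614.7, -114.0, 256.2]
tcp_rot: [0.707, 0.707, 0.0, -0.0]
contact_force: [0.4, 0.0, 0.1]
grip_width: 85.3
grip_force: 0.0
```

```bash
python3 - <<'E'
from h import *
st,im,d=snap('wrist','w17'); print(st['tool_pos'],st['tcp_rot'].round(3),st['contact_force'])
P=cloud('wrist',d,st); print(lid(im,d,st,133,(615,75),80))
m=(P[...,2]>165)&(P[...,2]<178)&(abs(P[...,0]-620)<45)&(P[...,1]<-60)&(P[...,1]>-180); q=P[m]; print('knob',len(q),q.min(0),q.max(0),np.median(q,0))
# arm: z 125..137
m=(P[...,2]>128)&(P[...,2]<140)&(abs(P[...,0]-620)<45)&(P[...,1]<-20)&(P[...,1]>-140); q=P[m]; print('arm',len(q),q.min(0),q.max(0)); 
q=q[np.argsort(q[:,1])]
for a in np.array_split(q,8): print(a.mean(0).round(1),a[:,0].min().round(),a[:,0].max().round())
cv2.imwrite('pics/w17.png',im[:,:,::-1])
E
```

```text
[ 614.73364306 -113.98095372  256.2401366 ] [ 0.707  0.707  0.    -0.   ] [0.38021854 0.03371464 0.11736888]Traceback (most recent call last):
  File "<stdin>", line 3, in <module>
  File "h.py", line 48, in lid
    return f,(k.min(0)+k.max(0))/2,np.median(k,0),len(k)
              ~~~~~^^^
    return umr_minimum(a, axis, None, out, keepdims, initial, where)
ValueError: zero-size array to reduction operation minimum which has no identity
```

View pics/w17.png

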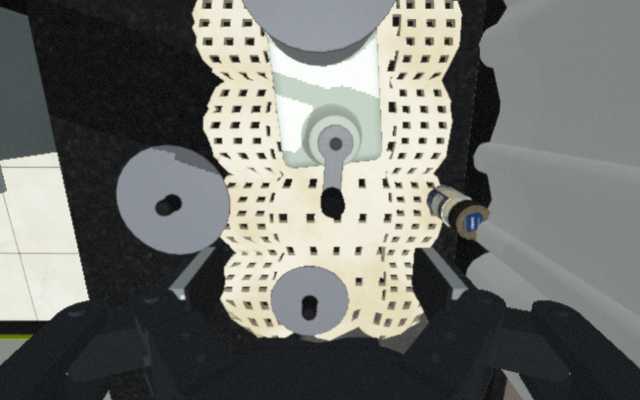

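The lid is on the drum (top, (320,10)), with the crank hub at (336,143) and the knob at (333,200).

```bash
python3 - <<'E'
from h import *
st=manip.observe(); z=np.load('pics/w17.npz'); im,d=z['im'],z['d']; P=cloud('wrist',d,st)
m=(P[...,2]>166)&(P[...,2]<178)&(abs(P[...,0]-620)<45)&(P[...,1]<-60)&(P[...,1]>-180); q=P[m]; print('knob',len(q),q.min(0),q.max(0),np.median(q,0))
m=(P[...,2]>124)&(P[...,2]<142)&(abs(P[...,0]-620)<45)&(P[...,1]<-20)&(P[...,1]>-160); q=P[m]; print('arm',len(q),q.min(0),q.max(0)); 
q=q[np.argsort(q[:,1])]
for a in np.array_split(q,10): print(a.mean(0).round(1),a[:,0].min().round(),a[:,0].max().round())
print('hub dark pt',ray_plane('wrist',[(336,143.5)],136,st), P[143,336])
# base edges: white base top z~32
m=(abs(P[...,2]-32)<5)&(abs(P[...,0]-620)<100)&(P[...,1]<40)&(P[...,1]>-140); m=cv2.morphologyEx(m.astype(np.uint8),cv2.MORPH_OPEN,np.ones((5,5)))
q=P[m>0]; 
for y in range(-110,0,15):
    s=q[abs(q[:,1]-y)<2]; print(y,len(s),np.percentile(s[:,0],[1,99]).round(1) if len(s) else '')
E
```

```text
knob 485 [ 616.26402264 -134.54246279  166.76871409] [ 636.79995791 -113.9040387   175.343516  ] [ 626.388344  -123.2185325  172.8881788]
arm 1563 [ 613.61185256 -120.38675267  124.13144962] [646.2622863  -58.19977129 141.79833701]
[ 627.3 -113.6  134.1] 618.0 637.0
[ 627.6 -105.4  134. ] 619.0 637.0
[628.6 -97.4 134. ] 619.0 637.0
[629.2 -89.8 133.9] 618.0 642.0
[629.9 -83.8 134. ] 615.0 644.0
[630.  -79.2 134.9] 615.0 646.0
[629.7 -75.1 135.2] 614.0 646.0
[629.9 -71.1 134.9] 614.0 646.0
[629.8 -67.  134.1] 615.0 645.0
[629.8 -62.  133.4] 617.0 642.0
hub dark pt [[631.04575698 -74.54573705 136.        ]] [630.9283869  -73.91610634 137.97981589]
-110 40 [576.2 602.5]
-95 128 [572.8 690.3]
-80 105 [572.1 688.4]
-65 119 [569.9 687.6]
-50 167 [568.  685.6]
-35 393 [568.3 684.7]
-20 336 [565.7 681.7]
-5 334 [563.3 679.9]
```

Crank centre is (630,-74.2), knob (626.4,-124), and the mark direction is about -84.3°. So the crank starts at about +0.17 rad and needs 24.96 rad more clockwise. I'll grip the knob.

Request:
{"method": "play_rows", "body": {
  "increments": [
    [[1.2, -1, 0], [0, 0, 0], 0.8],
    [[1.2, -1, -4], [0, 0, 0], 0.8],
    [[1.2, -1, -8], [0, 0, 0], 0.8],
    [[1.2, -1, -11.5], [0, 0, 0], 0.8],
    [[1.2, -1, -14], [0, 0, 0], 0.8],
    [[1.2, -1, -14.9], [0, 0, 0], 0.8],
    [[1.2, -1, -14.9], [0, 0, 0], 0.8],
    [[1.2, -1, -14.9], [0, 0, 0], 0.4]
  ],
  "grip_force": 40
}}

```text
clock: 41.4
tool_pos: [627.3, -125.2, 108.4]
tcp_rot: [0.707, 0.707, 0.0, 0.001]
contact_force: [-0.1, -0.8, 0.8]
grip_width: 51.3
grip_force: 0.0
```

Request:
{"method": "play_rows", "body": {
  "increments": [
    [[0, 0, 0], [0, 0, 0], 0],
    [[0, 0, 0], [0, 0, 0], 0],
    [[0, 0, 0], [0, 0, 0], 0],
    [[0, 0, 0], [0, 0, 0], 0],
    [[0, 0, 0], [0, 0, 0], 0],
    [[0, 0, 0], [0, 0, 0], 0],
    [[0, 0, 0], [0, 0, 0], 0],
    [[0, 0, 0], [0, 0, 0], 0]
  ]
}}

```text
clock: 42.4
tool_pos: [627.0, -125.1, 108.0]
tcp_rot: [0.707, 0.707, 0.0, 0.001]
contact_force: [-1.9, 0.2, 5.1]
grip_width: 21.1
grip_force: 38.9
```

```bash
python3 - <<'E'
from h import *
st=manip.observe(); print(st['tool_pos'],st['grip_width'],st['contact_force'],st['q'].round(2))
for p0 in (-94,86):
    f=np.radians(p0-22.5*np.arange(1,9)); a=np.radians(p0); print((5*np.c_[np.cos(f)-np.cos(a),np.sin(f)-np.sin(a)]).round(1).tolist())
s,i2,d2=snap('side','s17'); Q=cloud('side',d2); q=Q[(Q[...,2]>160)&(Q[...,2]<168)&(abs(Q[...,0]-614)<40)&(abs(Q[...,1]-76)<40)]; print('lidknob',len(q),np.median(q,0) if len(q) else '')
E
```

```text
[ 626.9621546  -125.05720664  107.9520854 ] 21.140553573479643 [-1.87677946  0.1704802   5.05109785] [-0.32  0.33  1.41 -0.    1.4  -0.32]
[[-1.9, 0.5], [-3.4, 1.7], [-4.4, 3.4], [-4.6, 5.3], [-4.1, 7.2], [-2.9, 8.8], [-1.2, 9.7], [0.7, 10.0]]
[[1.9, -0.5], [3.4, -1.7], [4.4, -3.4], [4.6, -5.3], [4.1, -7.2], [2.9, -8.8], [1.2, -9.7], [-0.7, -10.0]]
lidknob 31 [611.09135566  79.5312679  161.95518127]
```

Request:
{"method": "play_rows", "body": {
  "increments": [
    [[-1.9, 0.5, 0], [0, 0, 0], 0],
    [[-3.4, 1.7, 0], [0, 0, 0], 0],
    [[-4.4, 3.4, 0], [0, 0, 0], 0],
    [[-4.6, 5.3, 0], [0, 0, 0], 0],
    [[-4.1, 7.2, 0], [0, 0, 0], 0],
    [[-2.9, 8.8, 0], [0, 0, 0], 0],
    [[-1.2, 9.7, 0], [0, 0, 0], 0],
    [[0.7, 10.0, 0], [0, 0, 0], 0]
  ]
}}

```text
clock: 43.45
tool_pos: [634.5, -24.6, 107.8]
tcp_rot: [0.707, 0.707, -0.0, 0.001]
contact_force: [-3.3, -19.7, 4.4]
grip_width: 20.6
grip_force: 41.0
```

```bash
python3 - <<'E'
from h import *
st=manip.observe(); print(st['tool_pos'],st['grip_width'],st['contact_force'],st['torque'])
s,i2,d2=snap('side','s18'); Q=cloud('side',d2); q=Q[(Q[...,2]>160)&(Q[...,2]<168)&(abs(Q[...,0]-614)<40)&(abs(Q[...,1]-76)<40)]; print('lidknob',len(q),np.median(q,0) if len(q) else '')
E
```

```text
[634.54491485 -24.62581237 107.77946666] 20.584838691052028 [ -3.28308652 -19.70574252   4.42088294] [-3.32859341  0.57651462 -0.00855761]
lidknob 31 [611.49192345  77.05607512 162.32768771]
```

Request:
{"method": "play_rows", "body": {
  "increments": [
    [[1.9, -0.5, 0], [0, 0, 0], 0],
    [[3.4, -1.7, 0], [0, 0, 0], 0],
    [[4.4, -3.4, 0], [0, 0, 0], 0],
    [[4.6, -5.3, 0], [0, 0, 0], 0],
    [[4.1, -7.2, 0], [0, 0, 0], 0],
    [[2.9, -8.8, 0], [0, 0, 0], 0],
    [[1.2, -9.6, 0], [0, 0, 0], 0],
    [[-0.7, -9.9, 0], [0, 0, 0], 0]
  ]
}}

```text
clock: 44.5
tool_pos: [627.3, -125.2, 107.9]
tcp_rot: [0.708, 0.706, 0.0, 0.001]
contact_force: [2.3, 3.4, 5.4]
grip_width: 20.6
grip_force: 41.3
```

Request:
{"method": "play_rows", "body": {
  "increments": [
    [[-1.9, 0.5, 0], [0, 0, 0], 0],
    [[-3.4, 1.7, 0], [0, 0, 0], 0],
    [[-4.4, 3.4, 0], [0, 0, 0], 0],
    [[-4.6, 5.2, 0], [0, 0, 0], 0],
    [[-4.1, 7.1, 0], [0, 0, 0], 0],
    [[-2.9, 8.7, 0], [0, 0, 0], 0],
    [[-1.2, 9.6, 0], [0, 0, 0], 0],
    [[0.7, 9.9, 0], [0, 0, 0], 0]
  ]
}}

```text
clock: 45.5
tool_pos: [634.7, -24.6, 107.8]
tcp_rot: [0.707, 0.707, -0.0, 0.001]
contact_force: [-2.4, -21.8, 5.2]
grip_width: 20.7
grip_force: 41.5
```

Request:
{"method": "play_rows", "body": {
  "increments": [
    [[1.9, -0.5, 0], [0, 0, 0], 0],
    [[3.4, -1.7, 0], [0, 0, 0], 0],
    [[4.4, -3.4, 0], [0, 0, 0], 0],
    [[4.6, -5.3, 0], [0, 0, 0], 0],
    [[4.1, -7.2, 0], [0, 0, 0], 0],
    [[2.9, -8.8, 0], [0, 0, 0], 0],
    [[1.2, -9.6, 0], [0, 0, 0], 0],
    [[-0.7, -9.9, 0], [0, 0, 0], 0]
  ]
}}

```text
clock: 46.5
tool_pos: [627.4, -125.3, 107.9]
tcp_rot: [0.708, 0.706, 0.0, 0.001]
contact_force: [2.3, 2.1, 5.8]
grip_width: 21.0
grip_force: 41.6
```

Request:
{"method": "play_rows", "body": {
  "increments": [
    [[-1.9, 0.5, 0], [0, 0, 0], 0],
    [[-3.4, 1.7, 0], [0, 0, 0], 0],
    [[-4.4, 3.4, 0], [0, 0, 0], 0],
    [[-4.6, 5.2, 0], [0, 0, 0], 0],
    [[-4.1, 7.1, 0], [0, 0, 0], 0],
    [[-2.9, 8.6, 0], [0, 0, 0], 0],
    [[-1.2, 9.5, 0], [0, 0, 0], 0],
    [[0.7, 9.8, 0], [0, 0, 0], 0]
  ]
}}

```text
clock: 47.5
tool_pos: [634.6, -24.8, 107.8]
tcp_rot: [0.707, 0.707, 0.0, 0.0]
contact_force: [-3.1, -13.0, 6.2]
grip_width: 20.5
grip_force: 41.7
```

```bash
python3 - <<'E'
from h import *
st=manip.observe(); print(st['tool_pos'],st['grip_width'],st['contact_force'])
s,i2,d2=snap('side','s19'); Q=cloud('side',d2); q=Q[(Q[...,2]>160)&(Q[...,2]<168)&(abs(Q[...,0]-614)<40)&(abs(Q[...,1]-76)<40)]; print('lidknob',len(q),np.median(q,0) if len(q) else '')
E
```

```text
[634.57509344 -24.76723931 107.80364178] 20.519293036183658 [ -3.14949284 -12.99283305   6.21758059]
lidknob 31 [612.04649916  77.81300429 162.60496268]
```

Request:
{"method": "play_rows", "body": {
  "increments": [
    [[1.9, -0.5, 0], [0, 0, 0], 0],
    [[3.4, -1.7, 0], [0, 0, 0], 0],
    [[4.4, -3.4, 0], [0, 0, 0], 0],
    [[4.6, -5.3, 0], [0, 0, 0], 0],
    [[4.1, -7.1, 0], [0, 0, 0], 0],
    [[2.9, -8.7, 0], [0, 0, 0], 0],
    [[1.2, -9.5, 0], [0, 0, 0], 0],
    [[-0.7, -9.8, 0], [0, 0, 0], 0]
  ]
}}

```text
clock: 48.55
tool_pos: [627.4, -125.3, 107.9]
tcp_rot: [0.708, 0.706, 0.0, 0.001]
contact_force: [2.6, 3.0, 6.5]
grip_width: 20.9
grip_force: 41.7
```

Request:
{"method": "play_rows", "body": {
  "increments": [
    [[-1.9, 0.5, 0], [0, 0, 0], 0],
    [[-3.4, 1.7, 0], [0, 0, 0], 0],
    [[-4.4, 3.4, 0], [0, 0, 0], 0],
    [[-4.6, 5.2, 0], [0, 0, 0], 0],
    [[-4.1, 7.1, 0], [0, 0, 0], 0],
    [[-2.9, 8.6, 0], [0, 0, 0], 0],
    [[-1.2, 9.5, 0], [0, 0, 0], 0],
    [[0.7, 9.8, 0], [0, 0, 0], 0]
  ]
}}

```text
clock: 49.55
tool_pos: [634.6, -24.8, 107.8]
tcp_rot: [0.707, 0.707, 0.0, 0.0]
contact_force: [-2.9, -14.9, 6.0]
grip_width: 21.0
grip_force: 41.7
```

```bash
python3 - <<'E'
from h import *
st=manip.observe(); print(st['tool_pos'],st['grip_width'],st['contact_force'])
f=np.radians([63.5,41,18.5,-4,-26.5,-49,-71.5,-84.3]); a=np.radians(86); print((5*np.c_[np.cos(f)-np.cos(a),np.sin(f)-np.sin(a)]).round(1).tolist())
E
```

```text
[634.57717023 -24.76156206 107.79864544] 21.03326706751212 [ -2.89300228 -14.89048171   6.00803362]
[[1.9, -0.5], [3.4, -1.7], [4.4, -3.4], [4.6, -5.3], [4.1, -7.2], [2.9, -8.8], [1.2, -9.7], [0.1, -10.0]]
```

Request:
{"method": "play_rows", "body": {
  "increments": [
    [[1.9, -0.5, 0], [0, 0, 0], 0],
    [[3.4, -1.7, 0], [0, 0, 0], 0],
    [[4.4, -3.4, 0], [0, 0, 0], 0],
    [[4.6, -5.3, 0], [0, 0, 0], 0],
    [[4.1, -7.1, 0], [0, 0, 0], 0],
    [[2.9, -8.7, 0], [0, 0, 0], 0],
    [[1.2, -9.5, 0], [0, 0, 0], 0],
    [[0.1, -9.8, 0], [0, 0, 0], 0]
  ]
}}

```text
clock: 50.55
tool_pos: [635.2, -125.0, 108.0]
tcp_rot: [0.708, 0.706, 0.0, 0.001]
contact_force: [2.7, -1.1, 6.8]
grip_width: 20.8
grip_force: 41.8
```

Request:
{"method": "play_rows", "body": {
  "increments": [
    [[0, 0, 0], [0, 0, 0], 0],
    [[0, 0, 0], [0, 0, 0], 0],
    [[0, 0, 0], [0, 0, 0], 0],
    [[0, 0, 0], [0, 0, 0], 0],
    [[0, 0, 0], [0, 0, 0], 0],
    [[0, 0, 0], [0, 0, 0], 0.4],
    [[0, 0, 0], [0, 0, 0], 0.4],
    [[0, 0, 0], [0, 0, 0], 0.4]
  ]
}}

```text
clock: 51.55
tool_pos: [634.6, -123.6, 106.8]
tcp_rot: [0.707, 0.707, -0.0, -0.0]
contact_force: [-0.2, 0.1, 0.8]
grip_width: 34.0
grip_force: 0.0
```

Request:
{"method": "play_rows", "body": {
  "increments": [
    [[0, 0, 2], [0, 0, 0], 0.4],
    [[0, 0, 5], [0, 0, 0], 0.5],
    [[0, 0, 9], [0, 0, 0], 1],
    [[0, 0, 15], [0, 0, 0], 1],
    [[0, 0, 15], [0, 0, 0], 1],
    [[0, 0, 15], [0, 0, 0], 1],
    [[0, 0, 15], [0, 0, 0], 1],
    [[0, 0, 15], [0, 0, 0], 1]
  ]
}}

```text
clock: 52.55
tool_pos: [634.4, -123.8, 256.4]
tcp_rot: [0.707, 0.707, -0.0, -0.001]
contact_force: [0.6, -0.7, 1.1]
grip_width: 85.4
grip_force: 0.0
```

```bash
python3 - <<'E'
from h import *
st,im,d=snap('wrist','w20'); print(st['tool_pos'],st['contact_force']); P=cloud('wrist',d,st)
m=(P[...,2]>166)&(P[...,2]<178)&(abs(P[...,0]-620)<60)&(P[...,1]<-20)&(P[...,1]>-180); q=P[m]; k=((q.min(0)+q.max(0))/2); print('knob',len(q),k)
m=(P[...,2]>124)&(P[...,2]<142)&(abs(P[...,0]-630)<45)&(P[...,1]<-20)&(P[...,1]>-90); q=P[m]; print('hub',q.min(0),q.max(0))
v=k[:2]-[630,-74.2]; print(np.hypot(*v), np.degrees(np.arctan2(v[1],v[0])))
s,i2,d2=snap('side','s20'); Q=cloud('side',d2); q=Q[(Q[...,2]>160)&(Q[...,2]<168)&(abs(Q[...,0]-614)<40)&(abs(Q[...,1]-76)<40)]; print('lidknob',len(q),np.median(q,0))
E
```

```text
[ 634.42769001 -123.82843108  256.39976616] [ 0.64066324 -0.73728052  1.06834558]
knob 502 [ 634.55222063 -124.17800146  170.58953599]
hub [613.84429601 -89.67023474 130.32029514] [646.1415386  -58.21593325 138.8318064 ]
50.1848915793562 -84.79560416188072
lidknob 30 [612.03794142  78.68286464 162.40216317]
```

The crank is back at the mark after four turns (knob at -84.8°, mark at -84.3°). Now to lift the lid off.

Request:
{"method": "play_rows", "body": {
  "increments": [
    [[-0.5, 5, 0], [0, 0, 0], 1],
    [[-1, 10, 0], [0, 0, 0], 1],
    [[-1.5, 15, 0], [0, 0, 0], 1],
    [[-1.9, 19.8, 0], [0, 0, 0], 1],
    [[-1.9, 19.8, 0], [0, 0, 0], 1],
    [[-1.9, 19.8, 0], [0, 0, 0], 1],
    [[-1.9, 19.8, 0], [0, 0, 0], 1],
    [[-1.9, 19.8, 0], [0, 0, 0], 1]
  ]
}}

```text
clock: 53.65
tool_pos: [615.8, 73.2, 257.1]
tcp_rot: [0.708, 0.706, -0.0, -0.0]
contact_force: [-0.2, -0.3, 0.6]
grip_width: 85.5
grip_force: 0.0
```

```bash
python3 - <<'E'
from h import *
st,im,d=snap('wrist','w21'); print(st['tool_pos'])
print(lid(im,d,st,133,(615,75),82))
E
```

```text
[615.78878179  73.15756459 257.08496567]
((array([614.40556707,  74.90178814]), np.float64(71.41906453242699), np.float64(0.1175495233069096)), array([614.31511764,  75.47560863, 164.93190173]), array([614.71522681,  75.64699768, 164.99401242]), 428)
```

Request:
{"method": "play_rows", "body": {
  "increments": [
    [[-0.1, 0.1, -4], [0, 0, 0], 1],
    [[-0.1, 0.1, -8], [0, 0, 0], 1],
    [[-0.1, 0.1, -12], [0, 0, 0], 1],
    [[-0.1, 0.1, -14], [0, 0, 0], 1],
    [[-0.1, 0.1, -14.9], [0, 0, 0], 1],
    [[-0.1, 0.1, -14.9], [0, 0, 0], 1],
    [[-0.1, 0.1, -14.9], [0, 0, 0], 0],
    [[-0.1, 0.1, -14.9], [0, 0, 0], 0]
  ],
  "grip_force": 80
}}

```text
clock: 54.7
tool_pos: [615.0, 75.0, 109.1]
tcp_rot: [0.707, 0.707, 0.0, 0.0]
contact_force: [-0.3, 0.9, 0.6]
grip_width: 51.4
grip_force: 0.0
```

Request:
{"method": "play_rows", "body": {
  "increments": [
    [[0, 0, 0], [0, 0, 0], 0],
    [[0, 0, 0], [0, 0, 0], 0],
    [[0, 0, 0], [0, 0, 0], 0],
    [[0, 0, 1], [0, 0, 0], 0],
    [[0, 0, 2.5], [0, 0, 0], 0],
    [[0, 0, 5], [0, 0, 0], 0],
    [[0, 0, 9.5], [0, 0, 0], 0],
    [[0, 0, 9.5], [0, 0, 0], 0]
  ]
}}

```text
clock: 55.7
tool_pos: [616.0, 75.1, 207.9]
tcp_rot: [0.707, 0.707, 0.002, 0.002]
contact_force: [0.9, -0.6, -1.5]
grip_width: 19.6
grip_force: 78.2
```

Request:
{"method": "play_rows", "body": {
  "increments": [
    [[-2, -5, 0], [0, 0, 0], 0],
    [[-4, -10, 0], [0, 0, 0], 0],
    [[-6, -15, 0], [0, 0, 0], 0],
    [[-8, -20, 0], [0, 0, 0], 0],
    [[-10, -25, 0], [0, 0, 0], 0],
    [[-12, -30, 0], [0, 0, 0], 0],
    [[-14, -34, 0], [0, 0, 0], 0],
    [[-16, -38, 0], [0, 0, 0], 0]
  ]
}}

```text
clock: 56.7
tool_pos: [453.7, -306.1, 203.2]
tcp_rot: [0.708, 0.707, -0.0, -0.0]
contact_force: [0.5, -0.6, -1.4]
grip_width: 19.6
grip_force: 78.2
```

Request:
{"method": "play_rows", "body": {
  "increments": [
    [[-1.5, -3, 0], [0, 0, 0], 0],
    [[-2.6, -5.3, 0], [0, 0, 0], 0],
    [[-2.6, -5.3, 0], [0, 0, 0], 0],
    [[-2.6, -5.3, -5], [0, 0, 0], 0],
    [[-2.6, -5.3, -10], [0, 0, 0], 0],
    [[-2.6, -5.3, -14], [0, 0, 0], 0],
    [[-2.6, -5.3, -17], [0, 0, 0], 0],
    [[-2.6, -5.3, -18], [0, 0, 0], 0]
  ]
}}

```text
clock: 57.7
tool_pos: [428.4, -356.6, 21.7]
tcp_rot: [0.707, 0.707, 0.0, -0.001]
contact_force: [0.3, 0.9, -0.9]
grip_width: 19.2
grip_force: 78.2
```

```bash
python3 - <<'E'
from h import *
st,im,d=snap('wrist','w22'); print(st['tool_pos'],st['grip_width'],st['grip_force']); P=cloud('wrist',d,st); print(held(st,P,st['tool_pos'][2]+27))
E
```

```text
[ 428.36983911 -356.62576464   21.67349651] 19.228912997395224 78.2374729734147
(array([-2.90000e-03,  3.80000e-03,  4.60725e+01]), 39795, array([ 358. , -410.5,   44.2]), array([ 498.6, -286.1,   49.4]))
```

Request:
{"method": "play_rows", "body": {
  "increments": [
    [[0, 0, -1], [0, 0, 0], 0],
    [[0, 0, -2], [0, 0, 0], 0],
    [[0, 0, -2.8], [0, 0, 0], 0],
    [[0, 0, -3.2], [0, 0, 0], 0],
    [[0, 0, -3.3], [0, 0, 0], 0],
    [[0, 0, -3.3], [0, 0, 0], 0],
    [[0, 0, -3.3], [0, 0, 0], 0],
    [[0, 0, -3.3], [0, 0, 0], 0]
  ]
}}

```text
clock: 58.75
tool_pos: [428.7, -358.0, -9.6]
tcp_rot: [0.707, 0.707, -0.0, 0.0]
contact_force: [0.1, -0.2, -1.2]
grip_width: 19.3
grip_force: 78.3
```

```bash
python3 - <<'E'
from h import *
st,im,d=snap('wrist','w23'); print(st['tool_pos'],st['contact_force']); P=cloud('wrist',d,st); print(held(st,P,14))
E
```

```text
[ 428.73436374 -357.99290956   -9.64254189] [ 0.07743732 -0.17923405 -1.17477625]
(array([-1.70000e-03,  1.10000e-03,  1.47544e+01]), 39909, array([ 358.3, -411.8,   10.8]), array([ 499.1, -287.1,   17.9]))
```

Still about 3 mm up. I'll lower 3 mm, release, retreat and check.

Request:
{"method": "play_rows", "body": {
  "increments": [
    [[0, 0, -0.2], [0, 0, 0], 0],
    [[0, 0, -0.3], [0, 0, 0], 0],
    [[0, 0, -0.3], [0, 0, 0], 0],
    [[0, 0, -0.3], [0, 0, 0], 0],
    [[0, 0, -0.3], [0, 0, 0], 0.6],
    [[0, 0, -0.3], [0, 0, 0], 0.6],
    [[0, 0, -0.3], [0, 0, 0], 0.6],
    [[0, 0, -0.3], [0, 0, 0], 0.6]
  ]
}}

```text
clock: 59.8
tool_pos: [428.7, -357.9, -12.9]
tcp_rot: [0.707, 0.707, -0.0, -0.0]
contact_force: [0.2, -0.1, -1.0]
grip_width: 51.3
grip_force: 0.0
```

Request:
{"method": "play_rows", "body": {
  "increments": [
    [[0, 0, 2], [0, 0, 0], 0.6],
    [[0, 0, 6], [0, 0, 0], 0.6],
    [[0, 0, 12], [0, 0, 0], 1],
    [[0, 0, 18], [0, 0, 0], 1],
    [[0, 0, 24], [0, 0, 0], 1],
    [[0, 0, 24], [0, 0, 0], 1],
    [[0, 0, 24], [0, 0, 0], 1],
    [[0, 0, 24], [0, 0, 0], 1]
  ]
}}

```text
clock: 60.8
tool_pos: [428.4, -357.6, 225.8]
tcp_rot: [0.707, 0.707, 0.0, -0.001]
contact_force: [-0.1, 0.0, -0.2]
grip_width: 85.4
grip_force: 0.0
```

```bash
python3 - <<'E'
from h import *
st,im,d=snap('wrist','w24'); print(st['tool_pos'],st['contact_force']); print(lid(im,d,st,12,(428.5,-358))); P=cloud('wrist',d,st)
q=P[(abs(P[...,2]-14)<7)&(np.hypot(P[...,0]-428.5,P[...,1]+358)<65)]; q=q[np.isfinite(q).all(1)]; print(np.linalg.lstsq(np.c_[q[:,:2]-[428.5,-358],np.ones(len(q))],q[:,2],rcond=None)[0])
s,i2,d2=snap('side','s24'); cv2.imwrite('pics/v24.png',cv2.resize(i2[130:330,220:440],(660,600))[:,:,::-1])
E
```

```text
[ 428.3502592  -357.61476376  225.82558907] [-0.10435438  0.01281687 -0.16819442]
((array([ 432.1653649 , -355.96917427]), np.float64(74.06941563647317), np.float64(2.9741103321248703)), array([ 427.85847744, -357.739519  ,   43.88030965]), array([ 427.85482934, -357.71224897,   43.9930174 ]), 247)
[-8.20862829e-04  4.88907044e-04  1.23368140e+01]
```

View pics/v24.png

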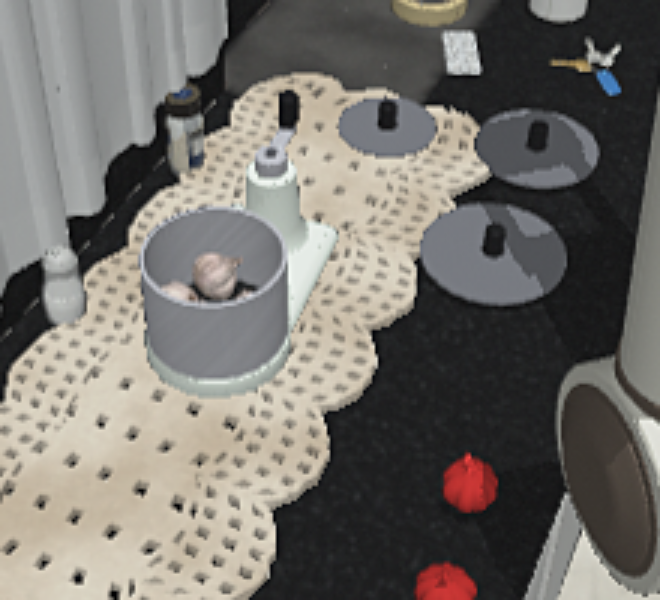

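The lid lies flat at (538,150), the crank is at its mark, and the garlic is in the drum at (215,275). I'll check the uppermost bulb's height.

```bash
python3 - <<'E'
from h import *
z=np.load('pics/s24.npz'); P=cloud('side',z['d']); h=cv2.cvtColor(z['im'],cv2.COLOR_RGB2HSV)
m=(np.hypot(P[...,0]-615,P[...,1]-75.5)<60)&(h[...,0]<25)&(h[...,1]>18)&(P[...,2]>45); q=P[m]; print(len(q),q.min(0),q.max(0),np.median(q,0)); t=q[q[:,2]>75]; print(len(t),t.min(0) if len(t) else '',t.max(0) if len(t) else '')
E
```

```text
224 [584.86809417  19.91045628  45.15578696] [659.28697635  97.55839462  85.72820561] [630.20754881  54.42269812  73.6392668 ]
95 [584.86809417  25.81957944  75.01403988] [659.28697635  97.55839462  85.72820561]
```

All bulbs top out below 86 mm, well under the rim.

```bash
python3 -c "
from h import *
print(job.job_done())"
```

```text
the job is handed in; nothing more can be done
None
```

I handed the job in at about 61 s: all four bulbs are in the drum, the 144 mm lid was seated while the crank made four clockwise turns back to its mark, and that lid now lies flat, knob up, clear of the mill; no verdict was returned.

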